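Check a soldering fixture's corner with a square

ROBOT

A 6-joint arm with a two-finger parallel gripper is mounted at the origin on the work surface. World frame = base frame: x ahead of the robot, y to its left, z up, the work surface at z = 0. Lengths are in mm, angles in rad, forces in N, time in s.
With the tool pointing down it reaches from about 350 to 875 mm from the base axis. Payload 4.2 kg.
Tool frame: the origin (TCP) lies where the fingers leave the gripper's body, on its centre line; the fingertips stand 73 mm ahead of it and the grasp point (between the pads) lies 54 mm ahead of it; z points along the fingers, y is the direction in which the jaws open and shut (so a half turn about z gives the same grasp; the last joint's range is limited). The gripper opens to 85 mm and grips with 20 to 120 N. Pads are 22 mm wide; open, the fingers measure 114 mm over their backs; the gripper's body (76 mm by 85 mm) begins 54 mm behind the grasp point. The pads swing forward as they close: fully open they stand 13 mm farther back than shut.
Start: joints at [1.453, 0.385, 0.008, 0, -1.194, -0.259], TCP at [229.934, 581.145, 303.912] pointing down, gripper open.
Joint ranges: [-3.14, 3.14], [-1.21, 2.06], [-1.07, 1.41], [-3.16, 2.05], [-2.99, -0.16], [-3.1, 3.1]. Speed limits (rad/s): [2.79, 2.79, 3.14, 3.14, 3.14, 3.14].

INTERFACE

Orientations are given as a unit quaternion [x, y, z, w].
In Python, from bench import arm gives the robot as it stands.
- The arm moves only by the tool apply_moves, never from a script. Its argument "increments" is a list that holds one entry, the list of rows, each a list of 7 numbers: the shift along the tool's x, y, z scaled (see below), then the turn, a rotation vector about the tool's x, y, z scaled (see below), then the gripper's target within -1 to 1 (fully open at 1, half-way at 0, shut at -1). A call has 1 to 10 rows; each row is the pose to reach, as a shift and turn from the pose commanded when the call began, along the tool's axes at that moment; what a row does not reach only later rows make up. The controller multiplies each number of a shift by 100 mm and each number of a turn by 0.5 rad. A row lasts 1/10 s, in which the tool goes at most 50 mm and 8.59 degrees, less where a joint would pass 70% of its speed; a pose out of reach is approached as far as the arm can. A call with a number of a shift or a turn outside -1 to 1 is refused whole. A call with a gripper value outside its range is refused whole. The fingers move at their own pace and stop on an object; the grip force is fixed at half the most. Time passes only in rows, so rows that repeat a pose let the fingers close. It gives the time, the measured TCP pose, the force and the opening at its end, in the units of the state.
- arm.read_state(): the state, without advancing time (a new reading comes with each control period).
- arm.get_image(name): name is "scene" or "top"; returns a dict with "img" (400x640x3 uint8, red, green, blue), "fx", "fy", "cx", "cy" (pixels), "pose" (4x4, takes a point from camera to world coordinates). Camera axes: x right, y up, looking along -z (the intrinsics and any distortion apply to the point x, -y, -z); pixel columns grow to the right and rows downward; lengths in mm; the calibration is good to about 2 mm. A picture is of the moment at which its call begins. There is no depth.
- arm.job_done(): hands the job in, once; it reports no verdict.
Trained networks look in a picture, given as the dict that the camera call returned (one of the last four; its "shot" number tells which), for a name from the list of things; names that differ only in an ending like _2 or _b are one class to them, and where a whole thing is asked for, a point or a joint stands for the part that bears it (a point fixed in the world has none). Each returns a list of dicts, best first, with "conf" (0 to 1); they miss things now and then, are a little off and sometimes report something else, mostly with a low value. They report only what shows in the picture. A call takes as long as a camera call. They do not tell look-alikes from the thing itself.
- arm.outline_of(label, picture): "pixels" (400x640 bool, what is visible of it) and "box" ([centre column, centre row, width, height] in pixels, round what is visible of it).
- arm.mark_of(label, picture): "at" ([column, row] in pixels: a listed point, or the origin of a listed thing).
The state is a dict: "clock": time; "joints": joint angles; "joint_vel": joint speeds; "joint_efforts": joint torques, N m; "position": TCP position; "ee_rot": TCP orientation; "contact_force": force on the tool from outside, world axes, zero at the start; "wrist_torque": the same for the moment, N m; "gripper_width": finger opening in mm.
Only numpy, scipy, OpenCV 4.12 (cv2) and the standard library are available. Lean on these libraries where they do the work, as an engineer would, in place of code of your own. Each camera call takes 0.05 s, during which the arm holds its last target.

TASK

Pick up the square by its blue grip and check the red-dotted corner of the light plywood fixture: feel for its two outer faces and press the square gently onto both at once (about 5 to 10 N on each), flush along both with no gaps, and keep it pressed for about two seconds. Then set the square down gently, upright on its underside in the middle of the round rubber pad, and let go. Do not touch the other, darker fixture, and leave the spool and the hand pendant where they are.

Things in the scene. Friction and masses are not known exactly. Their poses are not given: they have to be found in the camera images.
- square: L-shaped steel corner square, 350 g, standing on its underside. Origin: underside, where the two INNER faces meet. One arm runs along +x (inner face y = 0), the other along +y (inner face x = 0), each 90 mm long inside, 12 mm thick outwards, 30 mm high. Blue grip: upright blade 16 mm thick, 62 mm high, 14 to 58 mm from the origin along (-1,-1).
- square_grip (a point): Where to pinch the blue blade, across its 16 mm thickness (so along the square's (1,-1)): 40 mm out from the square's origin along (-1,-1)/sqrt2, 34 mm above the underside; axes as the square's.
- square_mid (a point): Point of the square on its underside, at x = 20, y = 20 mm of the square's frame: the middle of its footprint.
- fixture: Fixed light plywood box, nominally 140 (x) by 120 (y) by 66 mm high, copper board in its top. Origin: centre of underside, on the bench. Red dot on top marks the corner to check, at -x, -y. Its two faces there are flat stiff cheeks, parallel to the fixture's axes. Keep the square's underside 10 to 32 mm above the bench: the lowest 8 mm is a base plate, set back.
- fixture_corner (a point): Foot of the nominal corner edge, on the bench, at x = -70, y = -60 mm of the fixture; axes as the fixture's. Shims put the true faces 0 to 10 mm further out (-x and -y), each face its own amount; seated flush, the square's axes are parallel to these and both its inner faces bear on the cheeks.
- end_board: Board behind the -x face; axes as the fixture's. It carries the cheek to press on, 56 mm high (9 to 65 mm above the bench), facing -x. The cheek is shimmed: its face is 15 to 25 mm from this origin along -x, how far is not measured, feel for it. Origin: mid-height, 55 mm from the fixture's origin along -x.
- side_board: Board behind the -y face; axes as the fixture's. It carries the other cheek, 56 mm high (9 to 65 mm above the bench), facing -y. It too is shimmed: its face is 15 to 25 mm from this origin along -y, not measured, feel for it. Origin: mid-height, 45 mm from the fixture's origin along -y.
- pad: Fixed round grey rubber pad, 170 mm across, 3 mm thick: where the square is put away. Origin: centre of its underside, on the bench.
- other_fixture: A darker plywood fixture of the same size (140 x 120 x 66 mm), fixed, without a red dot: not to be touched. Origin: centre of its underside.
- spool: Loose metal spool, 60 mm across, 50 mm high, standing. Origin: centre of its underside. Leave alone.
- pendant: Loose black hand pendant, 170 (its x) x 85 x 26 mm, lying on the bench. Origin: centre of its underside. Leave alone.
Mind the look-alikes: they are no part of the job. What is shaped like the square but purple is not meant.

How it is judged:
By the outcome, as a careful person would: the job done as asked, in the order asked, and still so for the second after the job is handed in, with the robot touching nothing.
It also fails if it takes over 66 s, if anything falls off the work surface, if the arm or the gripper's body presses on something with over 40 N, if the wrist force passes 120 N, or if a joint passes its speed limit or range.

## Working session

There is one attempt and no reset: what is moved stays moved. The work goes in short steps, Python scripts to look and compute and a tool call to move; the robot and the scene stay as the last step left them, time stands still between calls to the robot, and variables do not carry over. Pictures are saved under pics/ and viewed, and the job is handed in when it is done.

Besides the shell and the picture viewer there is one more tool, called after ">>>" as name(argument=value, ...), one argument or row to a line, values as JSON. apply_moves: Moves the arm, as the interface text tells. Shifts and turns lie within -1 to 1; 1 stands for 100 mm of shift or 0.5 rad of turn. Its arguments: {"type":"object","properties":{"increments":{"type":"array"}},"required":["increments"]}

```bash
ls; mkdir -p pics; python3 - <<'E'
from bench import arm
import cv2,numpy as np
print(arm.read_state())
for n in ("scene","top"):
    p=arm.get_image(n); cv2.imwrite(f"pics/{n}0.png",p["img"][:,:,::-1])
    print(n,{k:v for k,v in p.items() if k!="img"})
    for l in ("square","square_grip","square_mid","fixture","fixture_corner","end_board","side_board","pad","other_fixture","spool","pendant"):
        try: print(l,[(np.round(d["at"],1).tolist(),round(d["conf"],2)) for d in arm.mark_of(l,p)])
        except Exception as e: print(l,e)
E
```

```text
pics
{'clock': 0.0, 'joints': array([ 1.45258426e+00,  3.85556203e-01,  6.62799144e-03, -5.07765374e-04,
       -1.19398131e+00, -2.58615050e-01]), 'joint_vel': array([-4.51760837e-04,  5.04913773e-05, -6.00526503e-04,  6.52234102e-04,
        1.18809073e-04,  1.25488581e-04]), 'joint_efforts': array([ 9.91149464e-04, -3.92285979e+01,  1.88394821e+01,  4.18592155e+00,
       -4.68757760e-03,  4.49659979e-06]), 'position': array([229.79154773, 580.76926688, 302.82116281]), 'ee_rot': array([ 9.82284489e-01, -1.87392666e-01, -1.61276721e-04,  1.07054711e-03]), 'contact_force': array([-0.33266287, -0.98759256, -0.58774759]), 'wrist_torque': array([ 0.01169547,  0.0450409 , -0.01505146]), 'gripper_width': 85.04116157469694}
scene {'fx': 365.7112525693336, 'fy': 365.7112525693336, 'cx': 316.58257035719686, 'cy': 203.5053126253278, 'pose': array([[-8.56030480e-01, -3.14321236e-01,  4.10382721e-01,
         9.21778370e+02],
       [ 5.16781188e-01, -5.01624002e-01,  6.93765496e-01,
         7.32397464e+02],
       [-1.22074052e-02,  8.05962481e-01,  5.91840737e-01,
         7.38693528e+02],

[... 773 characters left out ...]
30e-01, -1.32307561e-02, -2.51619466e-02,
        -6.16498468e+01],
       [-2.72019359e-02,  1.87970879e-01,  9.81797842e-01,
         1.12383318e+03],
       [ 0.00000000e+00,  0.00000000e+00,  0.00000000e+00,
         1.00000000e+00]]), 'shot': 2}
square [([308.0, 190.5], 0.83), ([401.5, 282.4], 0.63)]
square_grip [([317.6, 196.2], 0.98), ([403.3, 296.8], 0.75)]
square_mid [([407.8, 273.5], 0.89), ([295.9, 182.5], 0.6)]
fixture [([241.5, 120.9], 0.74)]
fixture_corner [([259.1, 136.3], 0.65)]
end_board [([237.7, 129.9], 0.71)]
side_board [([253.9, 112.4], 0.53)]
pad [([412.6, 176.4], 0.6)]
other_fixture [([352.9, 121.9], 0.83)]
spool [([219.4, 179.6], 0.55)]
pendant [([424.9, 113.6], 0.9)]
```

View pics/scene0.png

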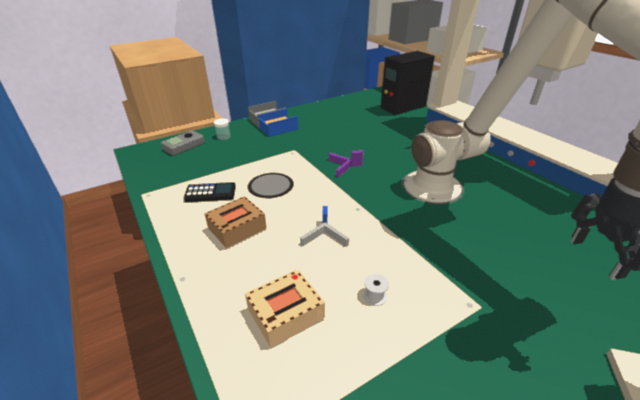

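View pics/top0.png

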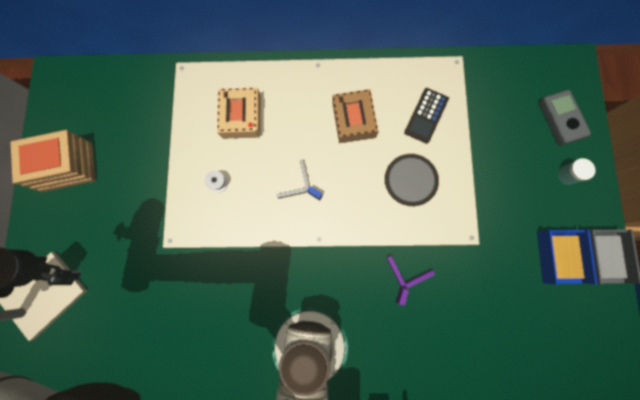

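The top view shows the steel square with its blue grip at about (307,188), the purple look-alike at (405,283), and the red-dotted fixture at (239,112) with its dot at (251,126). The pad is at (412,180). Next I'll fit poses to the outlines.

```bash
cat > h.py <<'E'
import numpy as np,cv2
from bench import arm
def proj(p,X):
    X=np.atleast_2d(X).astype(float); R=p["pose"][:3,:3];t=p["pose"][:3,3]
    c=(X-t)@R; return np.c_[p["fx"]*c[:,0]/-c[:,2]+p["cx"], p["fy"]*-c[:,1]/-c[:,2]+p["cy"]]
def unproj(p,uv,z):
    u,v=uv; d=np.array([(u-p["cx"])/p["fx"],-(v-p["cy"])/p["fy"],-1.]); d=p["pose"][:3,:3]@d; t=p["pose"][:3,3]
    return t+d*(z-t[2])/d[2]
def T2(x,y,a,P):
    P=np.asarray(P,float); c,s=np.cos(a),np.sin(a)
    return np.c_[x+c*P[:,0]-s*P[:,1], y+s*P[:,0]+c*P[:,1], P[:,2]]
def prism(poly,z0,z1): return [[*q,z0] for q in poly]+[[*q,z1] for q in poly]
S=4
def render(p,x,y,a,parts,box):
    u0,v0,u1,v1=box; m=np.zeros(((v1-v0)*S,(u1-u0)*S),np.uint8)
    for P in parts:
        q=proj(p,T2(x,y,a,P)); q=((q-[u0,v0]+.5)*S-.5)
        h=cv2.convexHull(q.astype(np.float32))
        cv2.fillConvexPoly(m,np.round(h*16).astype(np.int32),255,shift=4)
    return cv2.resize(m,(u1-u0,v1-v0),interpolation=cv2.INTER_AREA)/255.
r=12;g=1/np.sqrt(2)
def blade(z0,z1):
    d=np.array([-g,-g]);n=np.array([g,-g])
    return prism([d*14+n*8,d*58+n*8,d*58-n*8,d*14-n*8],z0,z1)
SQ=[prism([(-12,-12),(90,-12),(90,0),(-12,0)],0,30),prism([(-12,-12),(-12,90),(0,90),(0,-12)],0,30),blade(0,62)]
FX=[prism([(-70,-60),(70,-60),(70,60),(-70,60)],0,66)]
E
python3 - <<'E'
from h import *
import pickle
D={}
for n in ("scene","top"):
    p=arm.get_image(n); D[n]=dict(p=p)
    for l in ("square","fixture","pad","other_fixture","spool","pendant"):
        D[n][l]=arm.outline_of(l,p)
        print(n,l,[(np.round(d["box"],1).tolist(),round(d["conf"],2),int(d["pixels"].sum())) for d in D[n][l]])
pickle.dump(D,open("D.pkl","wb"))
p=D["top"]["p"]
a=cv2.resize(p["img"][70:215,200:450,::-1],None,fx=3.2,fy=3.2,interpolation=cv2.INTER_CUBIC);cv2.imwrite("pics/tc.png",a)
p=D["scene"]["p"]
a=cv2.resize(p["img"][160:350,200:400,::-1],None,fx=3.1,fy=3.1,interpolation=cv2.INTER_CUBIC);cv2.imwrite("pics/sc.png",a)
E
```

```text
scene square [([325.0, 225.1, 51.3, 38.4], 0.66, 663), ([345.7, 164.3, 33.2, 28.0], 0.64, 435)]
scene fixture [([286.0, 307.9, 81.3, 75.5], 0.94, 3841), ([266.4, 285.5, 46.1, 21.0], 0.57, 49), ([236.3, 221.1, 59.1, 52.8], 0.33, 1955)]
scene pad [([271.1, 185.7, 44.9, 28.2], 0.74, 960)]
scene other_fixture [([234.4, 221.9, 62.8, 51.8], 0.7, 2039)]
scene spool [([375.9, 291.2, 26.9, 32.6], 0.94, 663)]
scene pendant [([210.2, 190.6, 55.3, 21.3], 0.69, 938)]
top square [([410.4, 281.3, 46.9, 46.4], 0.68, 553), ([299.3, 180.8, 45.8, 42.7], 0.65, 453)]
top fixture [([240.1, 112.6, 44.3, 51.2], 0.87, 2191)]
top pad [([412.0, 178.1, 54.0, 55.5], 0.87, 2311), ([237.5, 112.0, 43.7, 52.8], 0.33, 2184)]
top other_fixture [([356.2, 115.4, 46.6, 54.2], 0.85, 2006)]
top spool [([216.4, 181.2, 22.2, 23.6], 0.93, 406)]
top pendant [([426.9, 116.5, 46.3, 56.7], 0.95, 1472)]
```

View pics/tc.png

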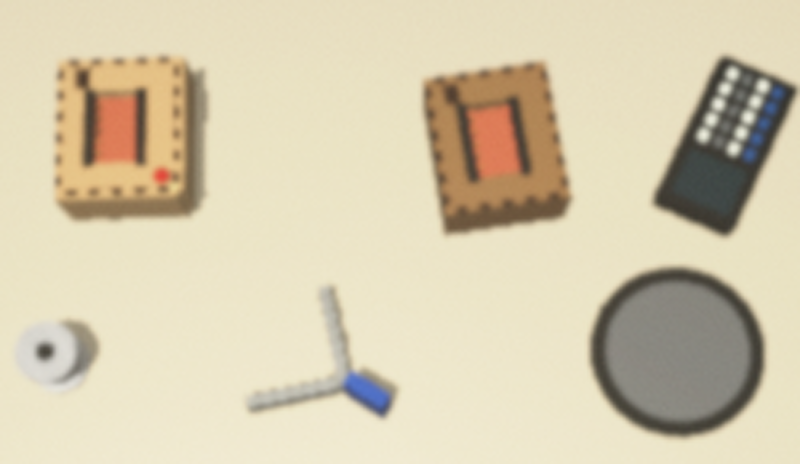

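View pics/sc.png

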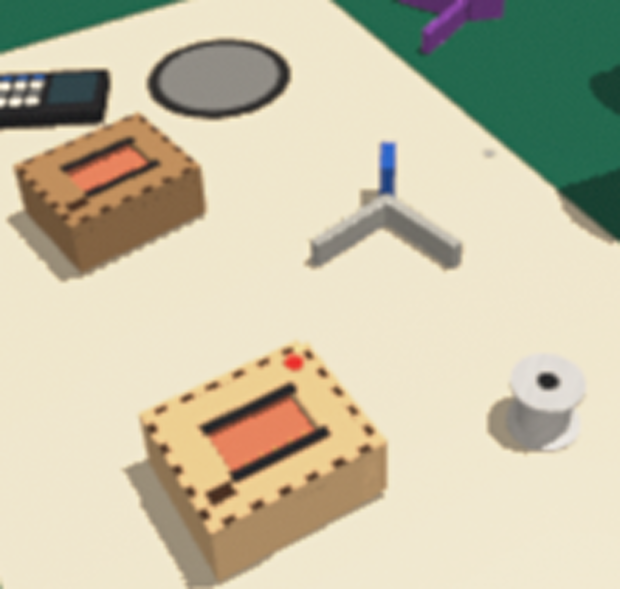

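```bash
cat > fit.py <<'E'
from h import *
import pickle
from scipy.optimize import minimize
D=pickle.load(open("D.pkl","rb"))
def fit(parts,masks,x0):
    def cost(v,names):
        c=0
        for n in names:
            m=masks[n];p=D[n]["p"]; ys,xs=np.nonzero(m)
            b=(xs.min()-12,ys.min()-12,xs.max()+13,ys.max()+13)
            f=render(p,v[0],v[1],v[2]/100,parts,b); mm=m[b[1]:b[3],b[0]:b[2]]
            c+=np.abs(f-mm).sum()/mm.sum()
        return c
    for names in (["top"],["scene"],["top","scene"]):
        best=None
        for k in range(3):
            s=np.array(x0,float)+[0,0,(k-1)*8]
            sim=np.vstack([s,s+[15,0,0],s+[0,15,0],s+[0,0,10]])
            r=minimize(cost,s,args=(names,),method="Nelder-Mead",options=dict(initial_simplex=sim,xatol=.05,fatol=1e-5,maxiter=400))
            if best is None or r.fun<best.fun: best=r
        print(names,np.round(best.x,1),round(best.fun,3))
    return best.x
if __name__=="__main__":
    def pick(n,l,uv):
        return min(D[n][l],key=lambda d:np.hypot(*(np.array(d["box"][:2])-uv)))["pixels"]
    pt=D["top"]["p"]
    for nm,parts,t,s in (("square",SQ,(299,181),(325,225)),("fixture",FX,(240,112),(286,308)),("other_fixture",FX,(356,115),(234,222))):
        x=unproj(pt,(308,190) if nm=="square" else t,0)
        print(nm,x); fit(parts,dict(top=pick("top",nm,t),scene=pick("scene",nm,s)),[x[0],x[1],15 if nm=="square" else 0])
    for n in ("top","scene"):
        c,ax,an=cv2.fitEllipse(np.vstack(cv2.findContours(D[n]["pad"][0]["pixels"].astype(np.uint8),0,1)[0]))
        print("pad",n,unproj(D[n]["p"],c,3)); 
        b=D[n]["spool"][0]["box"]; print("spool",unproj(D[n]["p"],b[:2],25))
    # red dot
    for n in ("top","scene"):
        I=D[n]["p"]["img"].astype(int); R=(I[...,0]>190)&(I[...,1]<90)&(I[...,2]<90)
        ys,xs=np.nonzero(R); print(n,len(xs),xs.mean(),ys.mean(),unproj(D[n]["p"],(xs.mean(),ys.mean()),66))
E
python3 fit.py
```

```text
square [461.24138284   3.54777138   0.        ]
['top'] [465.4  13.1  20.5] 0.128
['scene'] [467.2   8.1  21.8] 0.095
['top', 'scene'] [466.1  11.6  20.6] 0.334
fixture [725.65353854 226.27261657   0.        ]
['top'] [707.2 220.5   1. ] 0.051
['scene'] [707.7 213.8   2.1] 0.031
['top', 'scene'] [707.7 216.    1.8] 0.115
other_fixture [ 707.62741931 -152.96296185    0.        ]
['top'] [ 689.6 -143.3   15.7] 0.038
['scene'] [ 690.  -154.7   15. ] 0.046
['top', 'scene'] [ 690.3 -144.9   15.1] 0.145
pad top [ 489.6710239  -318.60325368    3.        ]
spool [487.79997438 285.92090535  25.        ]
pad scene [ 496.8402778  -318.62650736    3.        ]
spool [492.10566101 288.39573843  25.        ]
top 4 250.5 124.5 [654.90099081 175.64211222  66.        ]
scene 13 294.3076923076923 276.53846153846155 [657.48364372 173.28742943  66.        ]
```

```bash
cat > plan.py <<'E'
import numpy as np,sys
# plan(pos,yaw -> target): chain of calls, printed as rounded tool-axis numbers
def plan(pos,yaw,tgt,tyaw):
    pos=np.array(pos,float);tgt=np.array(tgt,float)
    for _ in range(12):
        d=tgt-pos; c,s=np.cos(yaw),np.sin(yaw)
        t=np.array([c*d[0]+s*d[1], s*d[0]-c*d[1], -d[2]])/100; r=-(tyaw-yaw)/.5
        k=min(1,.99/max(np.abs(t).max(),1e-9)); t=np.round(t*k,3); r=np.round(np.clip(r,-.99,.99),3)
        if abs(t).max()<.004 and abs(r)<.004: break
        n=max(int(np.ceil(np.linalg.norm(t)*100/48)),int(np.ceil(abs(r)*.5/.145)))
        print(t,"rot",r,"rows",n)
        t=t*100; pos=pos+[c*t[0]+s*t[1], s*t[0]-c*t[1], -t[2]]; yaw-=r*.5
    print("end",pos,yaw)
def now(st):
    from scipy.spatial.transform import Rotation as R
    m=R.from_quat(st["ee_rot"]).as_matrix(); return st["position"],np.arctan2(m[1,0],m[0,0]),m
E
python3 - <<'E'
from plan import *
plan([229.9,581.1,303.9],-.377,[444.3,-22.9,203.9],-2.15)
E
```

```text
[0.865 0.99  0.205] rot 0.99 rows 4
[0.99  0.37  0.165] rot 0.99 rows 4
[ 0.99  -0.137  0.156] rot 0.99 rows 4
[ 0.99  -0.725  0.191] rot 0.576 rows 3
[ 0.753 -0.99   0.194] rot -0.0 rows 3
[ 0.344 -0.451  0.089] rot -0.0 rows 2
end [444.26793456 -22.89678225 203.9       ] -2.15
```

>>> apply_moves(
  increments=[
    [[0.2,0.25,0.05,0,0,0.25,1],[0.5,0.55,0.1,0,0,0.5,1],[0.75,0.85,0.18,0,0,0.75,1],[0.865,0.99,0.205,0,0,0.99,1]],
  ],
)

```text
clock: 2.3
position: [274.3, 454.1, 282.8]
ee_rot: [0.905, -0.425, -0.0, 0.001]
contact_force: [0.6, 0.3, 1.0]
gripper_width: 85.4
```

>>> apply_moves(
  increments=[
    [[0.25,0.09,0.04,0,0,0.25,1],[0.5,0.18,0.08,0,0,0.5,1],[0.75,0.28,0.12,0,0,0.75,1],[0.99,0.37,0.165,0,0,0.99,1]],
  ],
)

```text
clock: 2.7
position: [309.6, 356.6, 267.0]
ee_rot: [0.774, -0.633, -0.0, -0.0]
contact_force: [0.2, 0.5, -0.3]
gripper_width: 85.2
```

>>> apply_moves(
  increments=[
    [[0.25,-0.03,0.04,0,0,0.25,1],[0.5,-0.07,0.08,0,0,0.5,1],[0.75,-0.1,0.12,0,0,0.75,1],[0.99,-0.137,0.156,0,0,0.99,1]],
  ],
)

```text
clock: 3.1
position: [343.0, 262.4, 251.4]
ee_rot: [-0.595, 0.804, 0.0, 0.0]
contact_force: [0.6, 0.3, 0.8]
gripper_width: 85.1
```

>>> apply_moves(
  increments=[
    [[0.33,-0.24,0.06,0,0,0.2,1],[0.66,-0.48,0.12,0,0,0.4,1],[0.99,-0.725,0.191,0,0,0.576,1]],
  ],
)

```text
clock: 3.4
position: [384.2, 146.6, 232.5]
ee_rot: [-0.475, 0.88, 0.0, 0.001]
contact_force: [0.6, 0.8, 0.7]
gripper_width: 85.2
```

>>> apply_moves(
  increments=[
    [[0.25,-0.33,0.06,0,0,0,1],[0.5,-0.66,0.12,0,0,0,1],[0.753,-0.99,0.194,0,0,0,1],[0.753,-0.99,0.194,0,0,0,1]],
  ],
)

```text
clock: 3.8
position: [425.7, 27.1, 212.0]
ee_rot: [-0.473, 0.881, 0.0, -0.001]
contact_force: [-0.2, 0.2, -0.5]
gripper_width: 85.4
```

```bash
python3 - <<'E'
from plan import *
from bench import arm
s=arm.read_state();p,y,m=now(s);print(s["clock"],p,y,s["contact_force"],s["joints"],s["gripper_width"])
plan(p+[0,0,1],y,[444.3,-22.9,203.9],-2.15)
E
```

```text
3.8 [425.70386148  27.08513171 211.99106705] -2.156565591903589 [-0.17984963  0.17683576 -0.45349896] [ 4.47578610e-01  1.46768643e-01 -5.86625177e-01  1.22985270e-04
 -8.39581500e-01 -1.03343110e+00] 85.40815388902978
[ 0.314 -0.431  0.091] rot -0.013 rows 2
end [444.25933967 -22.90751004 203.89106705] -2.150065591903589
```

>>> apply_moves(
  increments=[
    [[0.16,-0.21,0.05,0,0,0,1],[0.315,-0.43,0.09,0,0,-0.013,1],[0.315,-0.43,0.3,0,0,-0.013,1],[0.315,-0.43,0.3,0,0,-0.013,1]],
  ],
)

```text
clock: 4.2
position: [443.0, -19.6, 181.1]
ee_rot: [-0.478, 0.878, 0.001, -0.002]
contact_force: [-1.1, -0.5, -0.2]
gripper_width: 85.4
```

```bash
python3 - <<'E'
from plan import *
from h import *
s=arm.read_state();p,y,m=now(s);print(s["clock"],p,y,s["joints"])
t,sc=arm.get_image("top"),arm.get_image("scene")
for n,i,w in(("top",t,(270,150,350,220)),("scene",sc,(280,130,380,260))):
    I=i["img"][w[1]:w[3],w[0]:w[2],::-1].copy(); f=6 if n=="top" else 4.5
    I=cv2.resize(I,None,fx=f,fy=f,interpolation=cv2.INTER_CUBIC)
    for P,c in((p+m@[0,0,73],(0,255,0)),(p,(0,0,255)),(np.array([444.3,-22.9,62]),(255,255,0))):
        q=(proj(i,P)[0]-w[:2]+.5)*f; cv2.drawMarker(I,tuple(int(v) for v in q),c,0,14,2)
    cv2.imwrite(f"pics/{n}1.png",I)
E
```

```text
4.2 [443.03015122 -19.63885323 181.13975184] -2.1448269807890603 [ 0.32398558  0.22119852 -0.58843031 -0.00093159 -0.765812   -0.89734872]
```

View pics/top1.png

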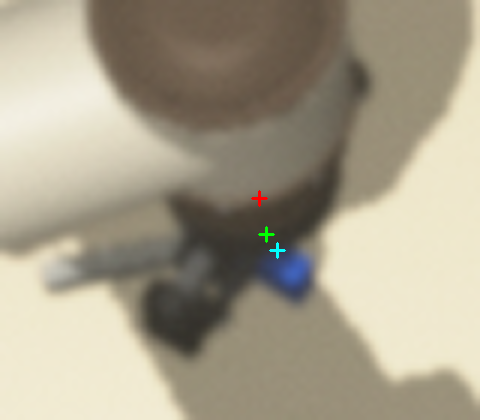

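View pics/scene1.png

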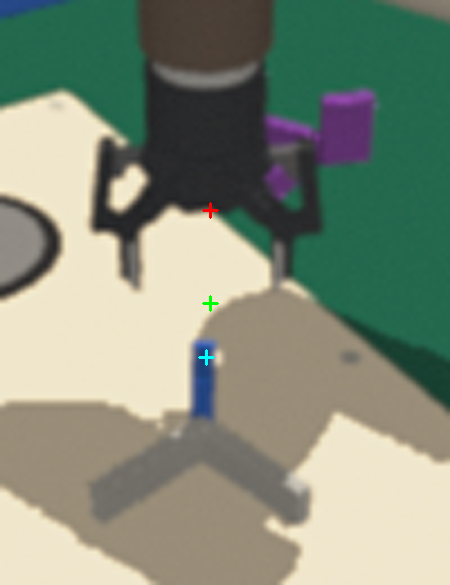

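```bash
python3 - <<'E'
from h import *
import pickle
import fit
D=fit.D
masks={}
for n,b in(("top",(285,170,340,215)),("scene",(305,195,345,250))):
    I=D[n]["p"]["img"].astype(int); m=(I[...,2]-I[...,0]>40)
    k=np.zeros_like(m); k[b[1]:b[3],b[0]:b[2]]=1; masks[n]=m&k; ys,xs=np.nonzero(masks[n]); print(n,len(xs),xs.mean(),ys.mean())
    print(n,[(v,np.round(unproj(D[n]["p"],(xs.mean(),ys.mean()),v),1)) for v in (46,62)])
# gripless part-only fit of blade (visible above arms only in part)
x=fit.fit([blade(0,62)],masks,[466,10,20])
for t in D: 
    m=masks[t]; p=D[t]["p"]
    q=proj(p,T2(466.1,11.6,.206,[[-28.3,-28.3,62],[-28.3,-28.3,34],[0,0,0]]));print(t,np.round(q,1))
# also a refit allowing image shift: per camera offsets from static targets
E
```

```text
top 89 314.1685393258427 191.86516853932585
top [(46, array([445.7, -17.6,  46. ])), (62, array([442.4, -18.3,  62. ]))]
scene 68 324.6470588235294 213.2058823529412
scene [(46, array([446.5, -23. ,  46. ])), (62, array([457.5,  -5.6,  62. ]))]
['top'] [471.3   9.    4. ] 0.483
['scene'] [464.4   8.2  22.3] 0.942
['top', 'scene'] [466.5  10.4  23. ] 1.516
scene [[325.5 209. ]
 [325.5 216.2]
 [325.2 233. ]]
top [[315.4 191.3]
 [315.7 193.1]
 [305.4 188.5]]
```

```bash
python3 - <<'E'
from plan import *
from bench import arm
s=arm.read_state();p,y,m=now(s);print(s["clock"],p,y,s["contact_force"])
plan(p,y,[444.3,-22.9,89],-2.15)
E
```

```text
4.3 [444.26929745 -18.81468889 183.06172699] -2.1423148293269847 [-0.21054141 -0.3781601   0.17852408]
[ 0.034 -0.022  0.941] rot 0.015 rows 2
end [444.28058121 -22.86436452  88.96172699] -2.1498148293269845
```

>>> apply_moves(
  increments=[
    [[0.02,-0.01,0.3,0,0,0,1],[0.03,-0.02,0.6,0,0,0.01,1],[0.03,-0.02,0.75,0,0,0.01,1],[0.03,-0.02,0.75,0,0,0.01,1],[0.03,-0.02,0.75,0,0,0.01,1]],
  ],
)

```text
clock: 4.8
position: [445.1, -22.1, 108.8]
ee_rot: [-0.477, 0.879, -0.0, 0.001]
contact_force: [-0.2, -0.3, 0.7]
gripper_width: 85.3
```

```bash
cat > look.py <<'E'
from plan import *
from h import *
import sys
def look(tag,wt,ws,pts=[]):
    for n,w in(("top",wt),("scene",ws)):
        if w is None: continue
        i=arm.get_image(n)
        f=min(780/(w[2]-w[0]),580/(w[3]-w[1]))
        I=cv2.resize(i["img"][w[1]:w[3],w[0]:w[2],::-1].copy(),None,fx=f,fy=f,interpolation=cv2.INTER_CUBIC)
        for P,c in pts:
            q=(proj(i,P)[0]-w[:2]+.5)*f; cv2.drawMarker(I,tuple(int(v) for v in q),c,0,14,1)
        cv2.imwrite(f"pics/{n}_{tag}.png",I)
def st():
    s=arm.read_state();p,y,m=now(s);print(s["clock"],np.round(p,2),"yaw",round(y,4),"z",np.round(m[:,2],3),"F",np.round(s["contact_force"],1),"T",np.round(s["wrist_torque"],2),"w",round(s["gripper_width"],1)); return p,y,m
E
python3 - <<'E'
from look import *
p,y,m=st()
look("2",(270,150,350,220),(280,130,380,260),[(p+m@[0,0,73],(0,255,0)),(p,(0,0,255))])
p,y,m=st()
plan(p,y,[444.3,-22.9,89],-2.15)
E
```

```text
4.8 [445.11 -22.09 108.8 ] yaw -2.1466 z [ 0.002  0.    -1.   ] F [-0.2 -0.3  0.7] T [-0.01 -0.01 -0.01] w 85.3
4.9 [445.29 -22.19 109.23] yaw -2.1472 z [ 0.003  0.001 -1.   ] F [0.3 0.9 0.2] T [-0.02  0.03  0.03] w 85.5
[0.011 0.004 0.202] rot 0.006 rows 1
end [444.35018403 -22.89320589  89.02994273] -2.1501567810182296
```

View pics/scene_2.png

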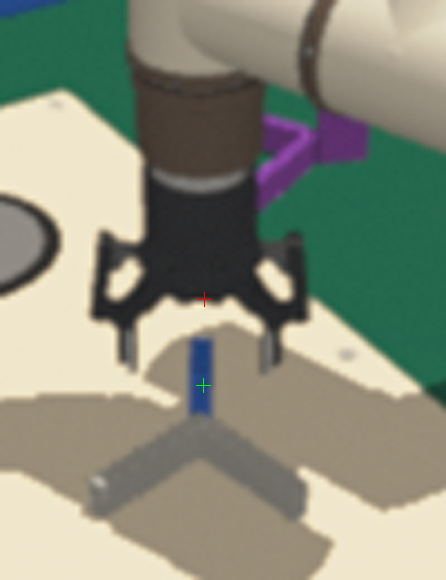

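The blade stands midway between the fingers in the scene crop: fingers at columns 127 and 270, blade at 200. I'll descend and close.

>>> apply_moves(
  increments=[
    [[0.01,0,0.1,0,0,0,1],[0.01,0,0.2,0,0,0,1],[0.01,0,0.2,0,0,0,1],[0.01,0,0.2,0,0,0,-1],[0.01,0,0.2,0,0,0,-1],[0.01,0,0.2,0,0,0,-1],[0.01,0,0.2,0,0,0,-1],[0.01,0,0.2,0,0,0,-1],[0.01,0,0.2,0,0,0,-1],[0.01,0,0.2,0,0,0,-1]],
  ],
)

```text
clock: 5.9
position: [443.8, -23.7, 88.1]
ee_rot: [-0.477, 0.879, -0.0, 0.0]
contact_force: [-0.4, 1.6, 4.8]
gripper_width: 15.1
```

```bash
python3 - <<'E'
from look import *
p,y,m=st()
look("3",None,(280,130,380,260))
st()
E
```

```text
5.9 [443.82 -23.65  88.07] yaw -2.1481 z [ 0.  0. -1.] F [-0.4  1.6  4.8] T [0.1  0.25 0.04] w 15.1
5.95 [443.83 -23.65  88.06] yaw -2.1481 z [ 0.  0. -1.] F [-0.9  0.5  4.4] T [0.03 0.28 0.05] w 15.7
```

View pics/scene_3.png

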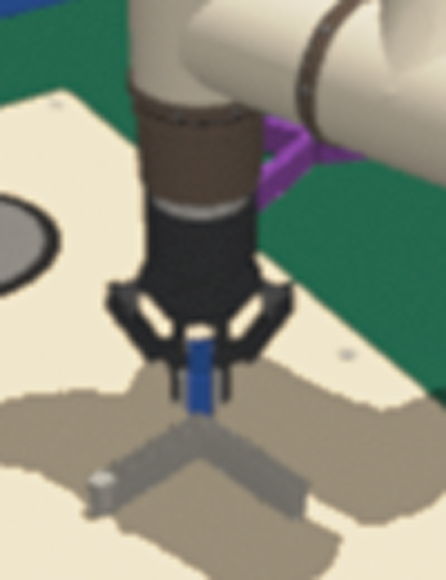

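```bash
python3 - <<'E'
from plan import *
plan([443.8,-23.65,128.1],-2.1481,[582.2,99.2,128.1],-2.338)
E
```

```text
[-0.99  -0.271 -0.   ] rot 0.38 rows 3
[-0.822 -0.064 -0.   ] rot -0.0 rows 2
end [582.20860712  99.23898627 128.1       ] -2.3381
```

>>> apply_moves(
  increments=[
    [[0,0,-0.03,0,0,0,-1],[0,0,-0.1,0,0,0,-1],[0,0,-0.25,0,0,0,-1],[0,0,-0.4,0,0,0,-1],[0,0,-0.4,0,0,0,-1]],
  ],
)

```text
clock: 6.45
position: [444.7, -23.4, 129.4]
ee_rot: [-0.477, 0.879, -0.0, 0.002]
contact_force: [0.8, 0.6, -2.3]
gripper_width: 15.2
```

>>> apply_moves(
  increments=[
    [[-0.25,-0.07,0,0,0,0.1,-1],[-0.6,-0.16,0,0,0,0.25,-1],[-0.99,-0.27,0,0,0,0.38,-1],[-0.99,-0.27,0,0,0,0.38,-1]],
  ],
)

```text
clock: 6.85
position: [524.7, 47.5, 127.6]
ee_rot: [-0.392, 0.92, -0.0, 0.003]
contact_force: [-0.3, 0.7, -2.3]
gripper_width: 15.8
```

>>> apply_moves(
  increments=[
    [[-0.3,-0.02,0,0,0,0,-1],[-0.6,-0.05,0,0,0,0,-1],[-0.82,-0.065,0.1,0,0,0,-1],[-0.82,-0.065,0.2,0,0,0,-1],[-0.82,-0.065,0.2,0,0,0,-1],[-0.82,-0.065,0.2,0,0,0,-1]],
  ],
)

```text
clock: 7.45
position: [580.7, 98.2, 106.8]
ee_rot: [-0.391, 0.92, 0.0, -0.002]
contact_force: [-0.1, 0.5, -2.7]
gripper_width: 15.3
```

```bash
python3 - <<'E'
from look import *
p,y,m=st()
look("4",(180,60,340,180),(210,180,400,350))
st()
E
```

```text
7.45 [580.71  98.18 106.77] yaw -2.3387 z [-0.003 -0.001 -1.   ] F [-0.1  0.5 -2.7] T [-0.07  0.09  0.02] w 15.3
7.55 [581.49  98.38 107.96] yaw -2.3387 z [-0. -0. -1.] F [-0.3 -0.2 -1.8] T [-0.11  0.05  0.02] w 15.3
```

View pics/scene_4.png

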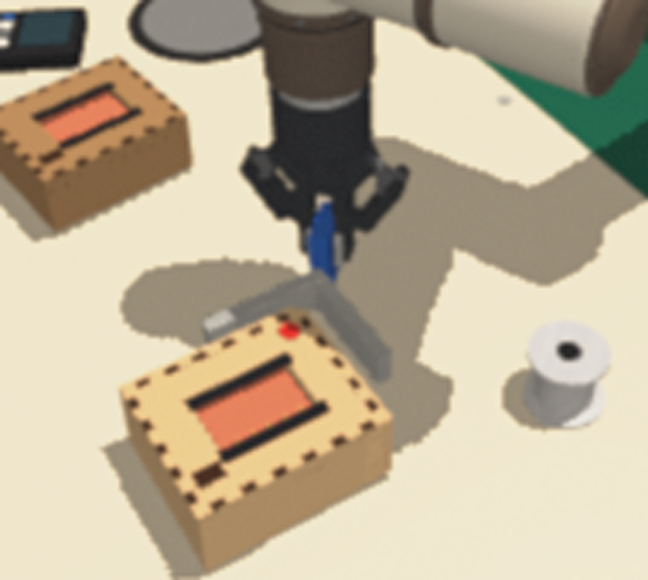

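View pics/top_4.png

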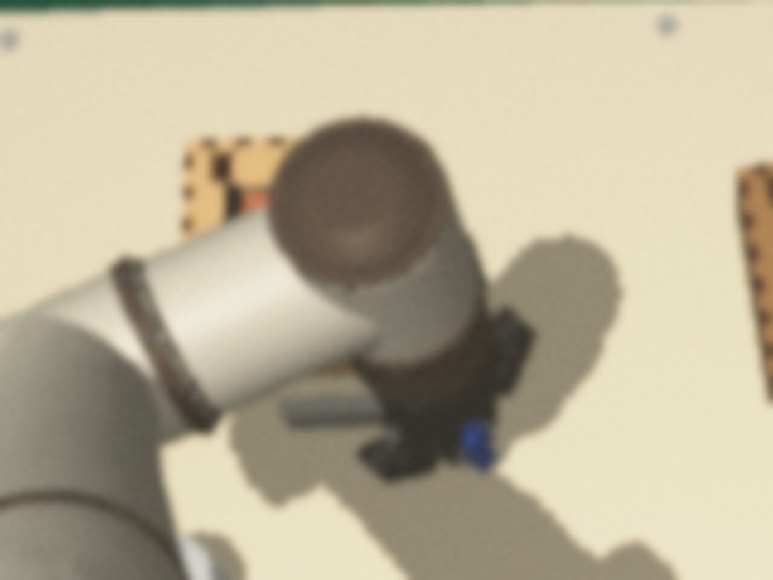

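```bash
cat > ov.py <<'E'
from look import *
from scipy.spatial.transform import Rotation as R
def overlay(tag,ws,off=0.0,pitch=0.0,dz=-20,fix=None,name="scene"):
    # square pose from TCP: grip d=40+off, underside at grasp-34
    p,y,m=st(); i=arm.get_image(name); w=ws
    f=min(780/(w[2]-w[0]),580/(w[3]-w[1]))
    I=cv2.resize(i["img"][w[1]:w[3],w[0]:w[2],::-1].copy(),None,fx=f,fy=f,interpolation=cv2.INTER_CUBIC)
    th=y+2.3562; Rz=R.from_rotvec([0,0,th]).as_matrix()
    n=np.array([1,-1,0])/2**.5; Rp=R.from_rotvec(n*pitch).as_matrix()
    G=np.array([-(40+off)/2**.5]*2+[34]); gp=p+m@[0,0,54]
    W=lambda P:(np.asarray(P,float)-G)@Rp.T@Rz.T+gp
    L=[(0,0),(90,0),(90,-12),(-12,-12),(-12,90),(0,90)]
    def dr(P,c,close=True):
        q=(proj(i,P)-w[:2]+.5)*f; cv2.polylines(I,[np.round(q*8).astype(np.int32)],close,c,1,cv2.LINE_AA,3)
    for z in(0,30): dr(W([[*a,z] for a in L]),(0,255,0) if z else (0,160,255))
    if fix is not None:
        for z in (0,66): dr(T2(*fix,prism([(-70,-60),(70,-60),(70,60),(-70,60)],z,z)[:4]),(255,0,255))
    cv2.imwrite(f"pics/{tag}.png",I); print("origin",W([[0,0,0]]),"theta",th)
E
python3 - <<'E'
from ov import *
overlay("ov1",(230,240,360,350),fix=(707.7,216,.018))
E
```

```text
7.55 [581.49  98.38 107.96] yaw -2.3387 z [-0. -0. -1.] F [-0.3 -0.2 -1.8] T [-0.11  0.05  0.02] w 15.3
origin [[609.25353762 127.13818288  19.95963383]] theta 0.017456046704372064
```

View pics/ov1.png

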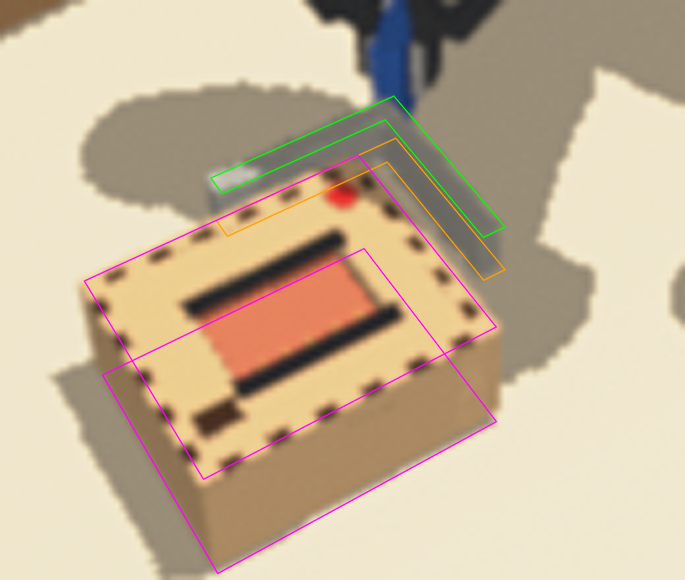

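```bash
python3 - <<'E'
from ov import *
overlay("ov2",(262,235,332,297),fix=(707.7,216,.018))
look("5",None,(262,235,332,297))
E
```

```text
7.6 [581.71  98.53 108.22] yaw -2.3387 z [ 0.  0. -1.] F [-0.2 -0.4 -3.5] T [-0.08  0.07 -0.  ] w 15.2
origin [[609.51130634 127.30559895  20.22295586]] theta 0.017489098493858712
```

View pics/ov2.png

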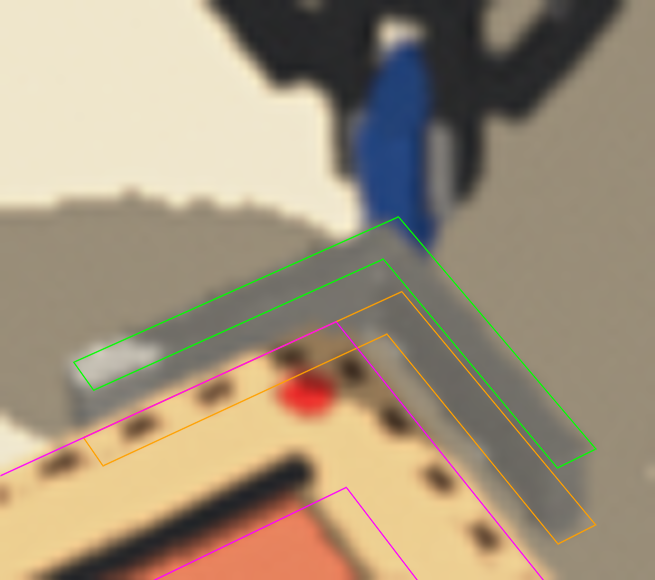

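View pics/scene_5.png

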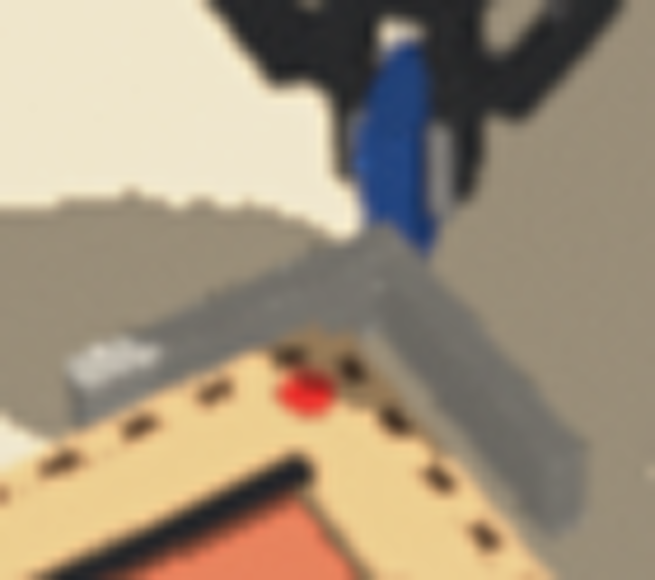

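```bash
python3 - <<'E'
from look import *
i=arm.get_image("scene"); w=(262,225,332,297)
o=arm.outline_of("square",i); print([(d["conf"],d["box"],d["pixels"].sum()) for d in o])
I=i["img"][w[1]:w[3],w[0]:w[2],::-1].astype(float)
J=np.clip((I-70)*3.2,0,255).astype(np.uint8)
J=cv2.resize(J,None,fx=8,fy=8,interpolation=cv2.INTER_CUBIC)
m=o[0]["pixels"][w[1]:w[3],w[0]:w[2]].astype(np.uint8)
c,_=cv2.findContours(cv2.resize(m,None,fx=8,fy=8,interpolation=0),0,2); K=J.copy(); 
cv2.drawContours(K,c,-1,(0,255,0),1)
cv2.imwrite("pics/c6.png",K)
st()
E
```

```text
[(0.59, [299.1, 265.1, 58.3, 51.3], np.int64(680))]
7.8 [582.03  98.84 108.35] yaw -2.3386 z [ 0.001  0.    -1.   ] F [-0.   0.5 -3.1] T [-0.03  0.06  0.01] w 15.3
```

View pics/c6.png

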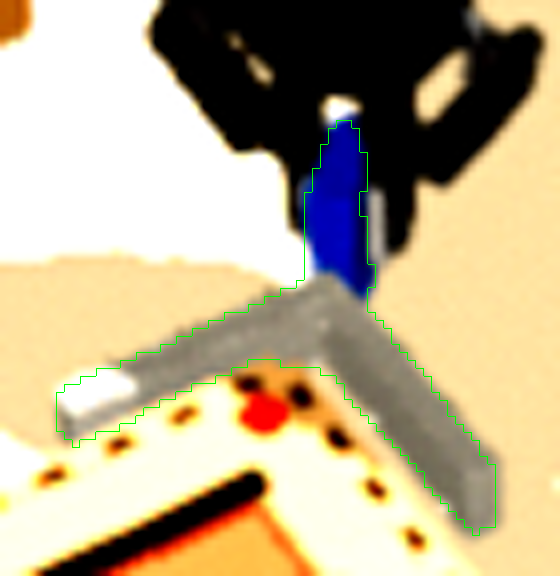

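```bash
cat > pf.py <<'E'
from ov import *
from scipy.optimize import minimize
def getmask(i,save=None):
    o=arm.outline_of("square",i)[0]["pixels"].astype(np.uint8)
    I=cv2.GaussianBlur(i["img"],(0,0),.5).astype(int)
    m=(cv2.dilate(o,np.ones((5,5)))>0)&(np.abs(I[...,0]-I[...,2])<16)&(I[...,0]>60)
    n,l,s,_=cv2.connectedComponentsWithStats(m.astype(np.uint8)); k=1+np.argmax(s[1:,4]); return l==k
SQp=[np.array(P,float) for P in SQ[:2]]
def ren(i,pose,off,dth,pitch,roll,du,dv,dz,b,fix):
    p,y,m=pose; th=y+2.3562+dth
    Rz=R.from_rotvec([0,0,th]).as_matrix(); n=np.array([1,-1,0])/2**.5; d=np.array([1,1,0])/2**.5
    Rp=R.from_rotvec(n*pitch+d*roll).as_matrix(); G=np.array([-(40+off)/2**.5]*2+[34-dz]); gp=p+m@[0,0,54]
    S=4; M=np.zeros(((b[3]-b[1])*S,(b[2]-b[0])*S),np.uint8)
    def fill(P,v):
        q=(proj(i,P)+[du,dv]-b[:2]+.5)*S-.5; cv2.fillConvexPoly(M,np.round(cv2.convexHull(q.astype(np.float32))*16).astype(np.int32),v,shift=4)
    for P in SQp: fill((P-G)@Rp.T@Rz.T+gp,255)
    return M
def fitpose(i,mask,pose,fixmask,free,x0=None):
    ys,xs=np.nonzero(mask); b=(xs.min()-8,ys.min()-8,xs.max()+9,ys.max()+9)
    tgt=mask[b[1]:b[3],b[0]:b[2]]; ok=~fixmask[b[1]:b[3],b[0]:b[2]]
    sc=np.array([3,.03,.05,.05,1,1,3.])
    idx=[k for k in range(7) if free[k]]
    def full(v): x=np.zeros(7); x[idx]=v*sc[idx]; return x
    def cost(v):
        x=full(v); M=ren(i,pose,*x,b,None); f=cv2.resize(M,(b[2]-b[0],b[3]-b[1]),interpolation=cv2.INTER_AREA)/255.
        return (np.abs(f-tgt)*ok).sum()/tgt.sum()+.003*(v**2).sum()
    best=None
    for s in range(6):
        rng=np.random.default_rng(s); v0=rng.normal(size=len(idx))*.5*(s>0)
        sim=np.vstack([v0]+[v0+e for e in np.eye(len(idx))])
        r=minimize(cost,v0,method="Nelder-Mead",options=dict(initial_simplex=sim,maxiter=1200,xatol=.005,fatol=1e-5))
        if best is None or r.fun<best.fun: best=r
    return full(best.x),best.fun
E
python3 - <<'E'
from pf import *
i=arm.get_image("scene"); pose=st(); m=getmask(i); print(m.sum())
fo=arm.outline_of("fixture",i); k=min(fo,key=lambda d:np.hypot(d["box"][0]-286,d["box"][1]-308))
I=i["img"].astype(int); blue=cv2.dilate(((I[...,2]-I[...,0]>25)|(I.max(2)<55)).astype(np.uint8),np.ones((3,3)))>0
fm=(cv2.dilate(k["pixels"].astype(np.uint8),np.ones((3,3)))>0)|blue
for free in ([1,0,0,0,1,1,0],[1,1,0,0,1,1,0],[1,1,1,0,1,1,0],[1,1,1,1,1,1,0],[0,1,1,1,1,1,0]):
    x,c=fitpose(i,m,pose,fm,free); print(free,np.round(x,3),round(c,4))
w=(262,225,332,297)
v=cv2.resize(i["img"][w[1]:w[3],w[0]:w[2],::-1],None,fx=8,fy=8); v[...,1][cv2.resize(((m&~fm)[w[1]:w[3],w[0]:w[2]]).astype(np.uint8),None,fx=8,fy=8,interpolation=0)>0]=255
cv2.imwrite("pics/m7.png",v)
E
```

```text
7.85 [582.04  98.9  108.23] yaw -2.3385 z [ 0.001  0.    -1.   ] F [-0.2  1.4 -3.5] T [-0.12  0.05  0.03] w 15.2
458
[1, 0, 0, 0, 1, 1, 0] [ 1.163  0.     0.     0.    -0.282  0.377  0.   ] 0.195
[1, 1, 0, 0, 1, 1, 0] [-0.381 -0.004  0.     0.    -0.228  0.727  0.   ] 0.1939
[1, 1, 1, 0, 1, 1, 0] [-0.132 -0.001 -0.035  0.    -0.409  0.141  0.   ] 0.1777
[1, 1, 1, 1, 1, 1, 0] [ 0.658 -0.033 -0.026  0.118 -0.851 -0.056  0.   ] 0.1386
[0, 1, 1, 1, 1, 1, 0] [ 0.    -0.025 -0.049  0.103 -1.002 -0.148  0.   ] 0.1385
```

View pics/m7.png

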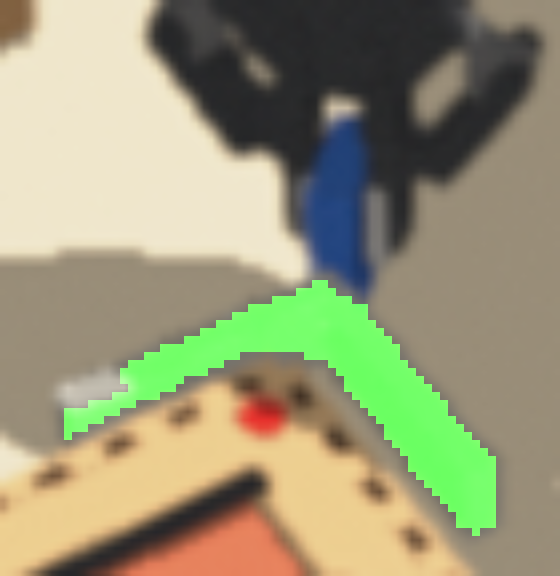

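```bash
python3 - <<'E'
from pf import *
i=arm.get_image("scene"); pose=st(); m0=getmask(i); o=arm.outline_of("square",i)[0]["pixels"]
fo=arm.outline_of("fixture",i); k=min(fo,key=lambda d:np.hypot(d["box"][0]-286,d["box"][1]-308))
I=i["img"].astype(int); blue=cv2.dilate(((I[...,2]-I[...,0]>25)|(I.max(2)<55)).astype(np.uint8),np.ones((3,3)))>0
m=m0.copy(); cc=np.arange(640)[None,:]*np.ones((400,1)); 
sel=(cc<279)&(np.arange(400)[:,None]>268)&(np.abs(I[...,0]-I[...,2])<26)&(I[...,0]>60)&(np.arange(400)[:,None]<282)&(cc>266); m|=sel
fm=(cv2.dilate(k["pixels"].astype(np.uint8),np.ones((3,3)))>0)|blue
rr=np.arange(400)[:,None]*np.ones((1,640)); 
for mm,nm in((m,"col"),(o&~blue&(rr>258),"net")):
  for free in ([1,0,0,0,1,1,0],[1,1,0,0,1,1,0],[1,0,1,0,1,1,0],[1,1,1,0,1,1,0],[1,1,1,1,1,1,0]):
    x,c=fitpose(i,mm,pose,fm,free); print(nm,free,np.round(x,3),round(c,4))
w=(262,225,332,297)
v=cv2.resize(i["img"][w[1]:w[3],w[0]:w[2],::-1],None,fx=8,fy=8); v[...,1][cv2.resize(((m&~fm)[w[1]:w[3],w[0]:w[2]]).astype(np.uint8),None,fx=8,fy=8,interpolation=0)>0]=255
cv2.imwrite("pics/m8.png",v)
E
```

```text
8.0 [582.06  99.   107.98] yaw -2.3384 z [ 0.  0. -1.] F [-0.5  0.6 -2.7] T [-0.07  0.13  0.04] w 15.5
col [1, 0, 0, 0, 1, 1, 0] [ 0.617  0.     0.     0.    -0.877  0.186  0.   ] 0.1703
col [1, 1, 0, 0, 1, 1, 0] [ 0.528 -0.014  0.     0.    -0.33   0.284  0.   ] 0.1632
col [1, 0, 1, 0, 1, 1, 0] [ 0.197  0.    -0.015  0.    -0.718 -0.165  0.   ] 0.1682
col [1, 1, 1, 0, 1, 1, 0] [-0.084 -0.018  0.003  0.    -0.104  0.45   0.   ] 0.1652
col [1, 1, 1, 1, 1, 1, 0] [ 0.85  -0.035 -0.003  0.073 -0.387 -0.051  0.   ] 0.1389
net [1, 0, 0, 0, 1, 1, 0] [ 0.53   0.     0.     0.    -0.821 -0.035  0.   ] 0.0714
net [1, 1, 0, 0, 1, 1, 0] [ 0.651 -0.005  0.     0.    -0.593 -0.187  0.   ] 0.0723
net [1, 0, 1, 0, 1, 1, 0] [ 0.922  0.    -0.013  0.    -0.73  -0.386  0.   ] 0.0708
net [1, 1, 1, 0, 1, 1, 0] [ 0.88   0.004  0.007  0.    -0.88   0.023  0.   ] 0.0728
net [1, 1, 1, 1, 1, 1, 0] [ 1.164 -0.014  0.014  0.04  -0.683 -0.05   0.   ] 0.0649
```

View pics/m8.png

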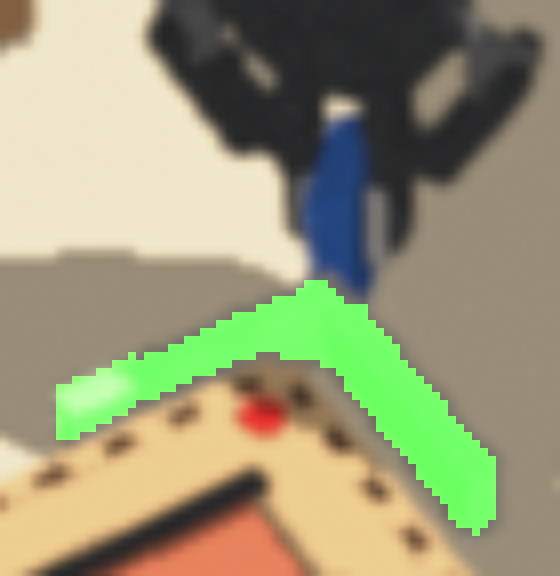

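>>> apply_moves(
  increments=[
    [[-0.08,0,0,0,0,0,-1],[-0.17,0,0,0,0,0,-1],[-0.17,0,0,0,0,0,-1],[-0.17,0,0,0,0,0,-1]],
  ],
)

```text
clock: 8.55
position: [594.0, 111.7, 107.6]
ee_rot: [-0.391, 0.92, 0.0, -0.0]
contact_force: [-0.9, 0.9, -2.3]
gripper_width: 14.7
```

>>> apply_moves(
  increments=[
    [[-0.007,-0.007,0,0,0,0,-1],[-0.014,-0.014,0,0,0,0,-1],[-0.014,-0.014,0,0,0,0,-1]],
  ],
)

```text
clock: 8.85
position: [595.9, 111.2, 107.8]
ee_rot: [-0.391, 0.92, -0.0, 0.0]
contact_force: [-0.1, 0.8, -1.9]
gripper_width: 15.4
```

```bash
python3 - <<'E'
from ov import *
overlay("ov9",(262,235,332,297),fix=(707.7,216,.018))
E
```

```text
8.85 [595.89 111.17 107.81] yaw -2.3385 z [ 0. -0. -1.] F [-0.1  0.8 -1.9] T [-0.09  0.01  0.02] w 15.4
origin [[623.67283125 139.94986157  19.81454633]] theta 0.017733642973062125
```

View pics/ov9.png

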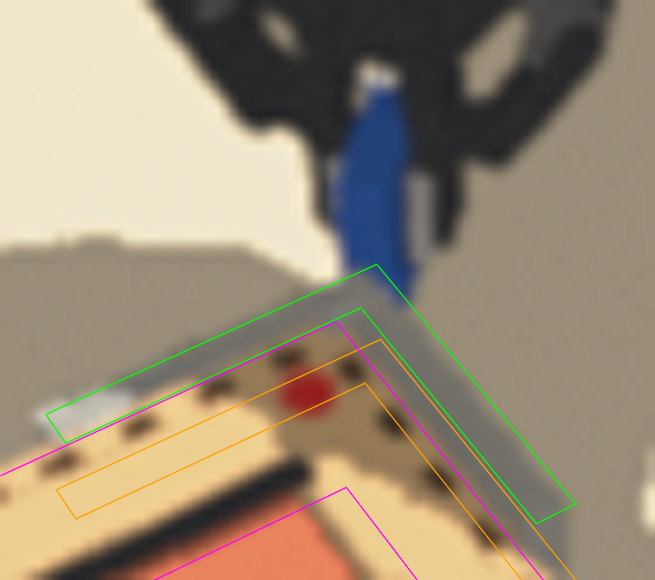

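>>> apply_moves(
  increments=[
    [[-0.007,-0.007,0,0,0,0,-1],[-0.014,-0.014,0,0,0,0,-1],[-0.014,-0.014,0,0,0,0,-1]],
  ],
)

```text
clock: 9.2
position: [598.0, 111.3, 107.8]
ee_rot: [-0.391, 0.92, -0.0, 0.0]
contact_force: [-0.4, 0.5, -3.3]
gripper_width: 15.8
```

>>> apply_moves(
  increments=[
    [[-0.007,-0.007,0,0,0,0,-1],[-0.014,-0.014,0,0,0,0,-1],[-0.014,-0.014,0,0,0,0,-1]],
  ],
)

```text
clock: 9.5
position: [599.9, 111.4, 107.8]
ee_rot: [-0.391, 0.92, -0.0, 0.0]
contact_force: [0.3, -0.3, -3.6]
gripper_width: 15.4
```

>>> apply_moves(
  increments=[
    [[-0.006,-0.006,0,0,0,0,-1],[-0.011,-0.011,0,0,0,0,-1],[-0.011,-0.011,0,0,0,0,-1]],
  ],
)

```text
clock: 9.8
position: [601.5, 111.4, 107.8]
ee_rot: [-0.391, 0.92, -0.0, 0.0]
contact_force: [-0.2, -0.3, -1.9]
gripper_width: 15.5
```

>>> apply_moves(
  increments=[
    [[-0.006,-0.006,0,0,0,0,-1],[-0.011,-0.011,0,0,0,0,-1],[-0.011,-0.011,0,0,0,0,-1]],
  ],
)

```text
clock: 10.1
position: [603.0, 111.4, 107.8]
ee_rot: [-0.391, 0.92, -0.0, 0.0]
contact_force: [0.0, -0.3, -2.4]
gripper_width: 15.2
```

>>> apply_moves(
  increments=[
    [[-0.006,-0.006,0,0,0,0,-1],[-0.011,-0.011,0,0,0,0,-1],[-0.011,-0.011,0,0,0,0,-1]],
  ],
)

```text
clock: 10.4
position: [604.6, 111.5, 107.8]
ee_rot: [-0.391, 0.92, -0.0, 0.0]
contact_force: [-0.1, -1.1, -2.3]
gripper_width: 15.4
```

>>> apply_moves(
  increments=[
    [[-0.006,-0.006,0,0,0,0,-1],[-0.011,-0.011,0,0,0,0,-1],[-0.011,-0.011,0,0,0,0,-1]],
  ],
)

```text
clock: 10.7
position: [606.2, 111.5, 107.8]
ee_rot: [-0.391, 0.92, -0.0, 0.0]
contact_force: [0.4, 0.4, -1.9]
gripper_width: 15.3
```

>>> apply_moves(
  increments=[
    [[-0.007,-0.007,0,0,0,0,-1],[-0.007,-0.007,0,0,0,0,-1]],
  ],
)

```text
clock: 10.9
position: [607.1, 111.5, 107.8]
ee_rot: [-0.391, 0.92, -0.0, 0.0]
contact_force: [0.6, 0.7, -3.8]
gripper_width: 15.5
```

>>> apply_moves(
  increments=[
    [[-0.007,-0.007,0,0,0,0,-1],[-0.007,-0.007,0,0,0,0,-1]],
  ],
)

```text
clock: 11.1
position: [607.9, 111.5, 107.7]
ee_rot: [-0.391, 0.92, 0.0, -0.0]
contact_force: [-0.4, -0.3, -2.6]
gripper_width: 15.1
```

```bash
python3 - <<'E'
from ov import *
overlay("ov10",(262,235,332,297),fix=(707.7,216,.018))
E
```

```text
11.1 [607.9  111.46 107.74] yaw -2.3383 z [-0. -0. -1.] F [-0.4 -0.3 -2.6] T [-0.09  0.2   0.04] w 15.1
origin [[635.64362805 140.23997949  19.74424423]] theta 0.017916443194466947
```

View pics/ov10.png

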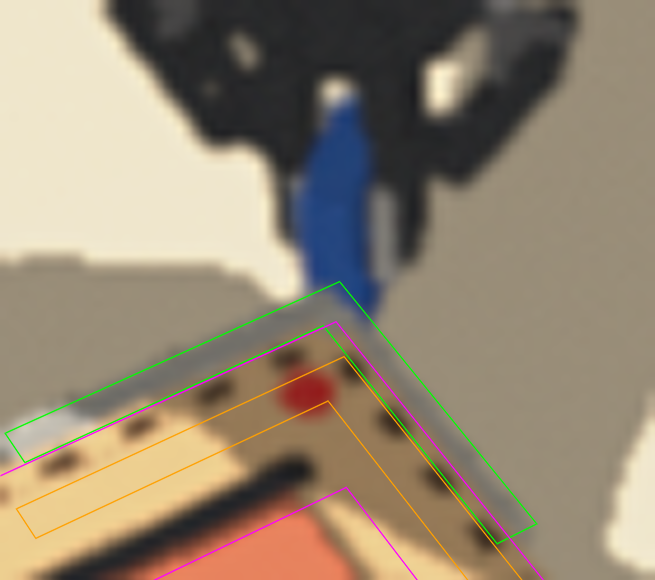

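>>> apply_moves(
  increments=[
    [[-0.007,-0.007,0,0,0,0,-1],[-0.007,-0.007,0,0,0,0,-1]],
  ],
)

```text
clock: 11.35
position: [608.2, 111.4, 107.7]
ee_rot: [-0.391, 0.92, 0.0, -0.001]
contact_force: [-3.5, 0.5, -1.1]
gripper_width: 15.4
```

>>> apply_moves(
  increments=[
    [[-0.007,-0.007,0,0,0,0,-1],[-0.007,-0.007,0,0,0,0,-1]],
  ],
)

```text
clock: 11.55
position: [608.5, 111.3, 107.5]
ee_rot: [-0.391, 0.92, 0.0, -0.002]
contact_force: [-6.3, 1.0, 0.3]
gripper_width: 15.5
```

```bash
python3 -c "
from look import *
st()"
```

```text
11.55 [608.5  111.31 107.55] yaw -2.3378 z [-0.004 -0.001 -1.   ] F [-6.3  1.   0.3] T [0.29 1.72 0.3 ] w 15.5
```

>>> apply_moves(
  increments=[
    [[0.014,0.014,0,0,0,0,-1],[0.021,0.021,0,0,0,0,-1],[0.0,0.042,0,0,0,0,-1],[0.0,0.042,0,0,0,0,-1]],
  ],
)

```text
clock: 11.95
position: [607.6, 114.9, 108.0]
ee_rot: [-0.391, 0.92, -0.0, 0.001]
contact_force: [-0.6, 0.0, -3.1]
gripper_width: 15.3
```

>>> apply_moves(
  increments=[
    [[-0.007,0.007,0,0,0,0,-1],[-0.014,0.014,0,0,0,0,-1],[-0.014,0.014,0,0,0,0,-1]],
  ],
)

```text
clock: 12.25
position: [607.0, 116.6, 107.8]
ee_rot: [-0.391, 0.92, -0.0, 0.0]
contact_force: [-0.1, 0.1, -2.6]
gripper_width: 15.5
```

>>> apply_moves(
  increments=[
    [[-0.01,0.01,0,0,0,0,-1],[-0.01,0.01,0,0,0,0,-1]],
  ],
)

```text
clock: 12.45
position: [606.9, 118.0, 107.8]
ee_rot: [-0.391, 0.92, 0.0, 0.0]
contact_force: [-1.5, 0.3, -3.3]
gripper_width: 15.7
```

>>> apply_moves(
  increments=[
    [[-0.01,0.01,0,0,0,0,-1],[-0.01,0.01,0,0,0,0,-1]],
  ],
)

```text
clock: 12.65
position: [606.9, 119.4, 107.8]
ee_rot: [-0.391, 0.92, 0.0, 0.0]
contact_force: [0.3, 0.1, -2.6]
gripper_width: 15.4
```

>>> apply_moves(
  increments=[
    [[-0.01,0.01,0,0,0,0,-1],[-0.01,0.01,0,0,0,0,-1]],
  ],
)

```text
clock: 12.85
position: [606.9, 120.8, 107.8]
ee_rot: [-0.391, 0.92, 0.0, 0.0]
contact_force: [0.1, -0.1, -3.6]
gripper_width: 15.0
```

>>> apply_moves(
  increments=[
    [[-0.008,0.008,0,0,0,0,-1],[-0.008,0.008,0,0,0,0,-1]],
  ],
)

```text
clock: 13.05
position: [606.8, 122.0, 107.8]
ee_rot: [-0.391, 0.92, -0.0, 0.0]
contact_force: [0.2, -0.7, -3.0]
gripper_width: 15.5
```

>>> apply_moves(
  increments=[
    [[-0.007,0.007,0,0,0,0,-1],[-0.007,0.007,0,0,0,0,-1]],
  ],
)

```text
clock: 13.25
position: [606.8, 122.9, 107.8]
ee_rot: [-0.391, 0.92, -0.0, 0.0]
contact_force: [1.0, 0.1, -3.0]
gripper_width: 15.7
```

>>> apply_moves(
  increments=[
    [[-0.007,0.007,0,0,0,0,-1],[-0.007,0.007,0,0,0,0,-1]],
  ],
)

```text
clock: 13.45
position: [606.8, 123.9, 107.8]
ee_rot: [-0.391, 0.92, -0.0, 0.0]
contact_force: [0.4, -0.8, -3.0]
gripper_width: 15.3
```

```bash
python3 -c "
from look import *
st()"
```

```text
13.45 [606.8  123.91 107.83] yaw -2.3382 z [ 0.  0. -1.] F [ 0.4 -0.8 -3. ] T [-0.09  0.06 -0.02] w 15.3
```

>>> apply_moves(
  increments=[
    [[-0.007,0.007,0,0,0,0,-1],[-0.007,0.007,0,0,0,0,-1]],
  ],
)

```text
clock: 13.65
position: [606.7, 124.8, 107.8]
ee_rot: [-0.391, 0.92, -0.0, -0.0]
contact_force: [-0.1, -0.5, -2.7]
gripper_width: 15.1
```

>>> apply_moves(
  increments=[
    [[-0.007,0.007,0,0,0,0,-1],[-0.007,0.007,0,0,0,0,-1]],
  ],
)

```text
clock: 13.85
position: [606.7, 125.1, 107.8]
ee_rot: [-0.391, 0.921, -0.0, -0.0]
contact_force: [2.0, -3.1, -2.5]
gripper_width: 15.0
```

>>> apply_moves(
  increments=[
    [[-0.007,0.007,0,0,0,0,-1],[-0.007,0.007,0,0,0,0,-1]],
  ],
)

```text
clock: 14.05
position: [606.6, 125.4, 107.9]
ee_rot: [-0.39, 0.921, -0.001, -0.001]
contact_force: [1.3, -6.6, -2.6]
gripper_width: 15.8
```

```bash
python3 -c "
from look import *
st()"
```

```text
14.05 [606.63 125.36 107.87] yaw -2.3395 z [-0.001 -0.002 -1.   ] F [ 1.3 -6.6 -2.6] T [-2.   -0.32 -0.33] w 15.8
```

>>> apply_moves(
  increments=[
    [[-0.007,-0.007,0,0,0,0.003,-1],[-0.012,-0.012,0,0,0,0.003,-1],[-0.012,-0.012,0,0,0,0.003,-1]],
  ],
)

```text
clock: 14.35
position: [607.1, 125.3, 107.5]
ee_rot: [-0.39, 0.921, -0.0, -0.002]
contact_force: [-2.0, -4.6, -0.7]
gripper_width: 15.0
```

```bash
python3 -c "
from look import *
st()"
```

```text
14.35 [607.14 125.31 107.53] yaw -2.341 z [-0.004 -0.002 -1.   ] F [-2.  -4.6 -0.7] T [-1.64  0.51 -0.17] w 15.0
```

>>> apply_moves(
  increments=[
    [[-0.006,-0.002,0,0,0,0,-1],[-0.011,-0.003,0,0,0,0,-1],[-0.011,-0.003,0,0,0,0,-1]],
  ],
)

```text
clock: 14.65
position: [607.4, 125.4, 107.3]
ee_rot: [-0.39, 0.921, -0.0, -0.003]
contact_force: [-3.5, -6.1, 0.2]
gripper_width: 15.4
```

```bash
python3 -c "
from look import *
st()"
```

```text
14.65 [607.43 125.42 107.32] yaw -2.3411 z [-0.006 -0.003 -1.   ] F [-3.5 -6.1  0.2] T [-1.89  0.83 -0.11] w 15.4
```

>>> apply_moves(
  increments=[
    [[-0.002,-0.002,0,0.002,-0.006,0,-1],[-0.003,-0.003,0,0.0045,-0.0125,0,-1],[-0.003,-0.003,0,0.0045,-0.0125,0,-1]],
  ],
)

```text
clock: 14.95
position: [607.3, 125.2, 107.0]
ee_rot: [-0.39, 0.921, -0.0, -0.001]
contact_force: [-3.9, -6.3, -0.7]
gripper_width: 15.6
```

```bash
cat > avg.py <<'E'
from look import *
def avg(n=10):
    F=[];T=[];Z=[];Y=[];P=[]
    for k in range(n):
        s=arm.read_state(); p,y,m=now(s); F.append(s["contact_force"]);T.append(s["wrist_torque"]);Z.append(m[:,2]);Y.append(y);P.append(p)
        if k<n-1: arm.get_image("scene")
    f,t=np.mean(F,0),np.mean(T,0)
    print("t",s["clock"],"P",np.round(np.mean(P,0),2),"yaw",round(np.mean(Y),4),"z",np.round(np.mean(Z,0),4),"F",np.round(f,2),"T",np.round(t,3),"sdF",np.round(np.std(F,0),2),"sdT",np.round(np.std(T,0),3))
    return f,t
E
python3 -c "
from avg import *
avg(8)"
```

```text
t 15.3 P [607.31 125.22 106.97] yaw -2.3411 z [-1.5e-03 -8.0e-04 -1.0e+00] F [-3.71 -6.61 -0.57] T [-1.935  1.051 -0.076] sdF [0.69 0.42 0.35] sdT [0.027 0.022 0.015]
```

>>> apply_moves(
  increments=[
    [[-0.004,-0.004,0,0.004,-0.004,0,-1],[-0.007,-0.007,0,0.004,-0.005,0,-1],[-0.007,-0.007,0,0.004,-0.005,0,-1]],
  ],
)

```text
clock: 15.6
position: [607.5, 125.1, 106.7]
ee_rot: [-0.39, 0.921, -0.0, -0.0]
contact_force: [-5.6, -6.0, 0.6]
gripper_width: 15.3
```

```bash
python3 -c "
from avg import *
avg(10)"
```

```text
t 16.05 P [607.47 125.12 106.74] yaw -2.3409 z [-4.e-04 -1.e-03 -1.e+00] F [-5.6  -6.35  0.21] T [-1.799  1.563  0.02 ] sdF [0.5  0.39 0.42] sdT [0.015 0.032 0.032]
```

```bash
python3 - <<'E'
from pf import *
i=arm.get_image("scene"); p,y,m=st(); w=(262,225,332,297); f=8
vs=[]
for roll in(0,.06):
    I=cv2.resize(i["img"][w[1]:w[3],w[0]:w[2],::-1].copy(),None,fx=f,fy=f,interpolation=cv2.INTER_CUBIC)
    th=y+2.3562; Rz=R.from_rotvec([0,0,th]).as_matrix(); d=np.array([1,1,0])/2**.5
    Rp=R.from_rotvec(d*roll).as_matrix(); G=np.array([-40/2**.5]*2+[34]); gp=p+m@[0,0,54]
    W=lambda P:(np.asarray(P,float)-G)@Rp.T@Rz.T+gp
    B=np.array(blade(30,62))
    for c in(B[:4],B[4:],B[[0,4]],B[[1,5]],B[[2,6]],B[[3,7]],np.array([(0,0,30),(90,0,30),(90,-12,30),(-12,-12,30),(-12,90,30),(0,90,30)])):
        q=(proj(i,W(c))+[-.8,0]-w[:2]+.5)*f; cv2.polylines(I,[np.round(q*8).astype(np.int32)],True,(0,255,0),1,cv2.LINE_AA,3)
    vs.append(I[:330,200:560])
cv2.imwrite("pics/bl.png",np.hstack(vs))
E
```

```text
16.1 [607.45 125.12 106.73] yaw -2.3408 z [-0.    -0.001 -1.   ] F [-5.7 -7.   0.3] T [-1.8   1.6   0.04] w 15.4
```

View pics/bl.png

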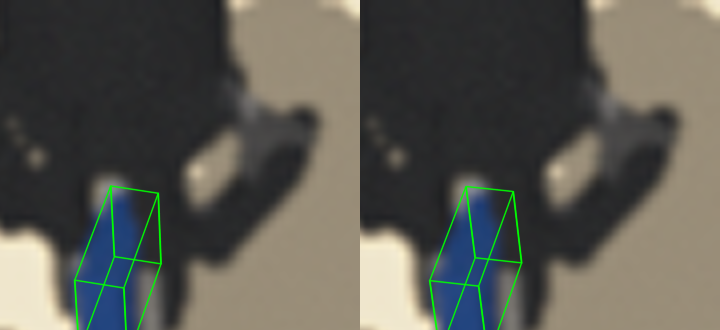

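>>> apply_moves(
  increments=[
    [[-0.004,-0.001,0,0.001,-0.001,0,-1],[-0.005,-0.002,0,0.001,-0.002,0,-1],[-0.005,-0.002,0,0.001,-0.002,0,-1],[-0.005,-0.002,0,0.001,-0.002,0,-1]],
  ],
)

```text
clock: 16.5
position: [607.5, 125.1, 106.7]
ee_rot: [-0.39, 0.921, -0.0, -0.0]
contact_force: [-7.3, -6.2, 1.2]
gripper_width: 15.0
```

```bash
python3 -c "
from avg import *
avg(8)"
```

```text
t 16.85 P [607.48 125.12 106.72] yaw -2.3409 z [-5.0e-04 -1.1e-03 -1.0e+00] F [-6.98 -6.52  1.17] T [-1.866  1.883  0.026] sdF [0.59 0.55 0.48] sdT [0.032 0.022 0.026]
```

>>> apply_moves(
  increments=[
    [[0,0,0,0,0,0,-1],[0,0,0,0,0,0,-1],[0,0,0,0,0,0,-1],[0,0,0,0,0,0,-1],[0,0,0,0,0,0,-1],[0,0,0,0,0,0,-1],[0,0,0,0,0,0,-1],[0,0,0,0,0,0,-1],[0,0,0,0,0,0,-1],[0,0,0,0,0,0,-1]],
  ],
)

```text
clock: 17.85
position: [607.4, 125.1, 106.7]
ee_rot: [-0.39, 0.921, -0.0, -0.0]
contact_force: [-6.6, -5.9, 1.3]
gripper_width: 15.4
```

>>> apply_moves(
  increments=[
    [[0,0,0,0,0,0,-1],[0,0,0,0,0,0,-1],[0,0,0,0,0,0,-1],[0,0,0,0,0,0,-1],[0,0,0,0,0,0,-1],[0,0,0,0,0,0,-1],[0,0,0,0,0,0,-1],[0,0,0,0,0,0,-1],[0,0,0,0,0,0,-1],[0,0,0,0,0,0,-1]],
  ],
)

```text
clock: 18.85
position: [607.5, 125.1, 106.7]
ee_rot: [-0.39, 0.921, -0.0, -0.0]
contact_force: [-7.2, -6.4, 1.3]
gripper_width: 15.2
```

```bash
python3 -c "
from avg import *
avg(4)
look('seat',None,(230,220,350,320))"
```

```text
t 19.0 P [607.48 125.12 106.72] yaw -2.3409 z [-5.0e-04 -1.1e-03 -1.0e+00] F [-6.64 -6.58  1.1 ] T [-1.872  1.88   0.041] sdF [0.38 0.29 0.58] sdT [0.006 0.022 0.033]
```

View pics/scene_seat.png

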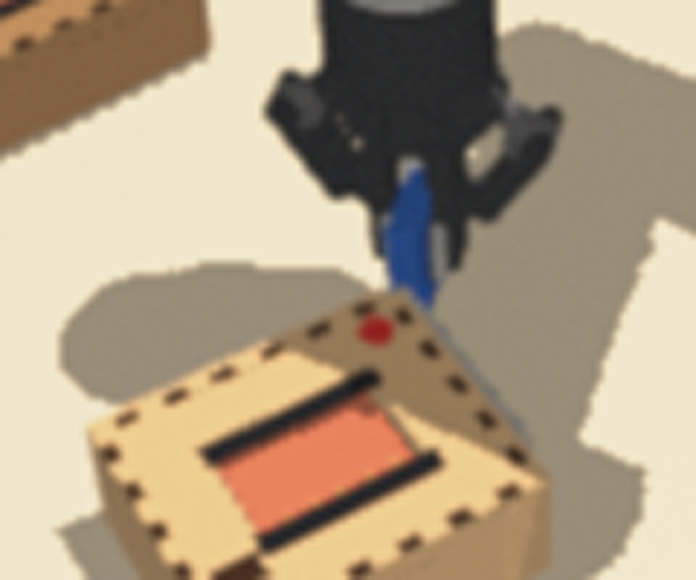

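>>> apply_moves(
  increments=[
    [[0.0045,0,0,0,-0.012,0,-1],[0.0045,0,0,0,-0.012,0,-1]],
  ],
)

```text
clock: 19.25
position: [607.2, 124.8, 106.5]
ee_rot: [-0.39, 0.921, 0.001, 0.002]
contact_force: [-5.6, -6.9, -1.2]
gripper_width: 15.0
```

```bash
python3 -c "
from avg import *
avg(12)"
```

```text
t 19.8 P [607.24 124.83 106.45] yaw -2.3408 z [ 0.0036  0.003  -1.    ] F [-5.95 -6.4  -0.3 ] T [-1.979  1.736  0.023] sdF [0.33 0.38 0.61] sdT [0.03  0.044 0.028]
```

>>> apply_moves(
  increments=[
    [[-0.0045,0,0,0,0.012,0,-1],[-0.009,0,0,0,0.024,0,-1],[-0.009,0,0,0,0.024,0,-1]],
  ],
)

```text
clock: 20.1
position: [607.8, 125.3, 106.8]
ee_rot: [-0.39, 0.921, -0.002, -0.003]
contact_force: [-7.3, -8.0, 1.9]
gripper_width: 15.2
```

```bash
python3 -c "
from avg import *
avg(12)"
```

```text
t 20.65 P [607.78 125.31 106.83] yaw -2.3409 z [-0.0046 -0.0054 -1.    ] F [-7.39 -7.56  1.77] T [-1.858  1.897  0.117] sdF [0.3  0.42 0.31] sdT [0.04  0.028 0.028]
```

>>> apply_moves(
  increments=[
    [[0.004,0,0,0,-0.011,0,-1],[0.004,0,0,0,-0.011,0,-1],[0.004,0,0,0,-0.011,0,-1]],
  ],
)

```text
clock: 20.95
position: [607.6, 125.1, 106.6]
ee_rot: [-0.39, 0.921, -0.001, -0.001]
contact_force: [-6.7, -6.5, 1.3]
gripper_width: 15.5
```

```bash
python3 -c "
from avg import *
avg(12)"
```

```text
t 21.5 P [607.57 125.1  106.64] yaw -2.3408 z [-8.0e-04 -1.6e-03 -1.0e+00] F [-6.53 -6.84  0.65] T [-1.937  1.784  0.064] sdF [0.61 0.22 0.44] sdT [0.025 0.021 0.026]
```

>>> apply_moves(
  increments=[
    [[0,0,0,0,0,0,-1],[0,0,0,0,0,0,-1],[0,0,0,0,0,0,-1],[0,0,0,0,0,0,-1],[0,0,0,0,0,0,-1],[0,0,0,0,0,0,-1],[0,0,0,0,0,0,-1],[0,0,0,0,0,0,-1],[0,0,0,0,0,0,-1],[0,0,0,0,0,0,-1]],
  ],
)

```text
clock: 22.5
position: [607.6, 125.1, 106.6]
ee_rot: [-0.39, 0.921, -0.001, -0.001]
contact_force: [-6.5, -6.3, 0.9]
gripper_width: 15.6
```

>>> apply_moves(
  increments=[
    [[0,0,0,0,0,0,-1],[0,0,0,0,0,0,-1],[0,0,0,0,0,0,-1],[0,0,0,0,0,0,-1],[0,0,0,0,0,0,-1],[0,0,0,0,0,0,-1],[0,0,0,0,0,0,-1],[0,0,0,0,0,0,-1],[0,0,0,0,0,0,-1],[0,0,0,0,0,0,-1]],
  ],
)

```text
clock: 23.5
position: [607.6, 125.1, 106.6]
ee_rot: [-0.39, 0.921, -0.001, -0.001]
contact_force: [-6.6, -6.0, 0.0]
gripper_width: 15.2
```

```bash
python3 -c "
from avg import *
avg(4)
# pad
from h import *
for n in ('scene','top'):
    i=arm.get_image(n); print(n,[ (np.round(unproj(i,d['at'],0),1),d['conf']) for d in arm.mark_of('pad',i)[:1]])
    o=arm.outline_of('pad',i)
    for d in o[:2]:
        c,_,_=cv2.fitEllipse(np.vstack(cv2.findContours(d['pixels'].astype(np.uint8),0,1)[0])); print(d['conf'],np.round(unproj(i,c,3),1),d['pixels'].sum())
"
```

```text
t 23.65 P [607.57 125.11 106.64] yaw -2.3408 z [-8.0e-04 -1.6e-03 -1.0e+00] F [-6.43 -6.85  0.84] T [-1.942  1.767  0.069] sdF [0.34 0.86 0.5 ] sdT [0.019 0.016 0.023]
scene [(array([ 505.6, -312.1,    0. ]), 0.7)]
top [(array([ 493.4, -319.3,    0. ]), 0.73)]
0.57 [ 489.8 -317.9    3. ] 2260
```

>>> apply_moves(
  increments=[
    [[0.02,0,0,-0.005,0.01,0,-1],[0.06,0,0,-0.0095,0.0185,0,-1],[0.15,0,0,-0.0095,0.0185,0,-1],[0.25,0,0,-0.0095,0.0185,0,-1],[0.25,0,-0.2,-0.0095,0.0185,0,-1],[0.25,0,-0.55,-0.0095,0.0185,0,-1],[0.25,0,-0.9,-0.0095,0.0185,0,-1],[0.25,0,-0.9,-0.0095,0.0185,0,-1],[0.25,0,-0.9,-0.0095,0.0185,0,-1]],
  ],
)

```text
clock: 24.85
position: [592.7, 109.3, 198.4]
ee_rot: [-0.39, 0.921, 0.0, 0.001]
contact_force: [0.1, -0.3, -3.3]
gripper_width: 15.3
```

```bash
python3 -c "
from look import *
p,y,m=st(); print(arm.read_state()['joints'])
plan(p,y,[445.1,-368.5,p[2]],y)"
```

```text
24.85 [592.67 109.26 198.41] yaw -2.3404 z [ 0.002  0.002 -1.   ] F [ 0.1 -0.3 -3.3] T [-0.08  0.16  0.01] w 15.3
[ 4.50391016e-01  4.38535487e-01 -1.91229943e-01 -8.83481385e-04
 -9.38961356e-01 -1.21943861e+00]
[ 0.99  -0.503 -0.   ] rot -0.0 rows 3
[ 0.99  -0.503 -0.   ] rot -0.0 rows 3
[ 0.99  -0.503 -0.   ] rot -0.0 rows 3
[ 0.99  -0.503 -0.   ] rot -0.0 rows 3
[ 0.498 -0.252 -0.   ] rot -0.0 rows 2
end [ 445.07708824 -368.45628366  198.41118525] -2.3403649423434865
```

>>> apply_moves(
  increments=[
    [[0.25,-0.13,0,0,0,0,-1],[0.6,-0.3,0,0,0,0,-1],[0.99,-0.5,0,0,0,0,-1]],
  ],
)

```text
clock: 25.15
position: [558.6, 2.8, 195.4]
ee_rot: [-0.391, 0.92, 0.001, -0.002]
contact_force: [1.1, -0.4, -2.1]
gripper_width: 15.0
```

>>> apply_moves(
  increments=[
    [[0.33,-0.17,0,0,0,0,-1],[0.66,-0.33,0,0,0,0,-1],[0.99,-0.5,0,0,0,0,-1]],
  ],
)

```text
clock: 25.45
position: [525.2, -103.8, 195.7]
ee_rot: [-0.39, 0.921, 0.001, -0.002]
contact_force: [0.2, 0.1, -1.2]
gripper_width: 15.2
```

>>> apply_moves(
  increments=[
    [[0.33,-0.17,0,0,0,0,-1],[0.66,-0.33,0,0,0,0,-1],[0.99,-0.5,0,0,0,0,-1]],
  ],
)

```text
clock: 25.75
position: [492.4, -209.4, 195.7]
ee_rot: [-0.39, 0.921, 0.001, -0.001]
contact_force: [1.0, -1.2, -2.5]
gripper_width: 15.4
```

>>> apply_moves(
  increments=[
    [[0.33,-0.17,0,0,0,0,-1],[0.66,-0.33,0,0,0,0,-1],[0.99,-0.5,0,0,0,0,-1]],
  ],
)

```text
clock: 26.05
position: [459.5, -315.1, 195.6]
ee_rot: [-0.39, 0.921, 0.001, -0.001]
contact_force: [1.6, 0.2, -3.0]
gripper_width: 15.0
```

>>> apply_moves(
  increments=[
    [[0.25,-0.13,0,0,0,0,-1],[0.4,-0.2,0,0,0,0,-1],[0.5,-0.26,0,0,0,0,-1],[0.5,-0.26,0.3,0,0,0,-1],[0.5,-0.26,0.5,0,0,0,-1],[0.5,-0.26,0.5,0,0,0,-1]],
  ],
)

```text
clock: 26.65
position: [443.0, -366.8, 143.5]
ee_rot: [-0.39, 0.921, 0.004, -0.003]
contact_force: [-0.4, -0.1, -3.2]
gripper_width: 15.0
```

```bash
python3 - <<'E'
from look import *
p,y,m=st()
i=arm.get_image("scene")
for w,t in(((215,150,345,245),"pl"),):
    f=6; I=cv2.resize(i["img"][w[1]:w[3],w[0]:w[2],::-1].copy(),None,fx=f,fy=f,interpolation=cv2.INTER_CUBIC)
    mid=p+m@[-68.9,0,0]; o=p+m@[-40.6,0,0]
    for P,c in(([mid[0],mid[1],p[2]-88],(0,255,0)),([493,-319,3],(0,0,255)),([mid[0],mid[1],3],(255,255,0))):
        q=(proj(i,np.array(P))[0]-w[:2]+.5)*f; cv2.drawMarker(I,tuple(int(v) for v in q),c,0,14,1)
    a=np.linspace(0,2*np.pi,60); C=np.c_[493+85*np.cos(a),-319+85*np.sin(a),0*a+3]
    cv2.polylines(I,[np.round((proj(i,C)-w[:2]+.5)*f).astype(np.int32)],True,(0,0,255),1)
    cv2.imwrite("pics/pl.png",I)
t=arm.get_image("top");w=(370,130,480,230);f=5.8
I=cv2.resize(t["img"][w[1]:w[3],w[0]:w[2],::-1].copy(),None,fx=f,fy=f,interpolation=cv2.INTER_CUBIC)
cv2.polylines(I,[np.round((proj(t,C)-w[:2]+.5)*f).astype(np.int32)],True,(0,0,255),1)
cv2.imwrite("pics/plt.png",I)
st()
E
```

```text
26.65 [ 442.97 -366.83  143.45] yaw -2.3405 z [-0.008  0.005 -1.   ] F [-0.4 -0.1 -3.2] T [-0.01  0.22  0.03] w 15.0
26.75 [ 445.35 -368.03  147.09] yaw -2.3389 z [-0.002  0.    -1.   ] F [-0.3 -0.5 -3. ] T [-0.11 -0.01 -0.01] w 15.5
```

View pics/pl.png

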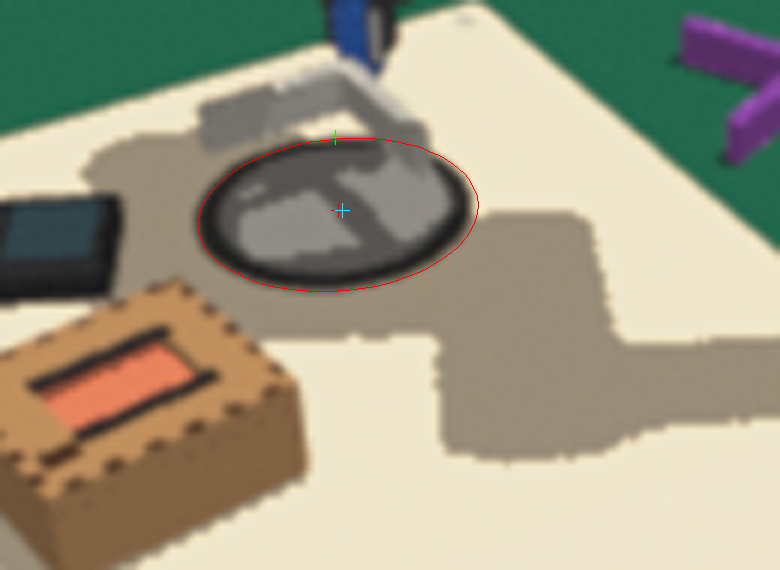

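View pics/plt.png

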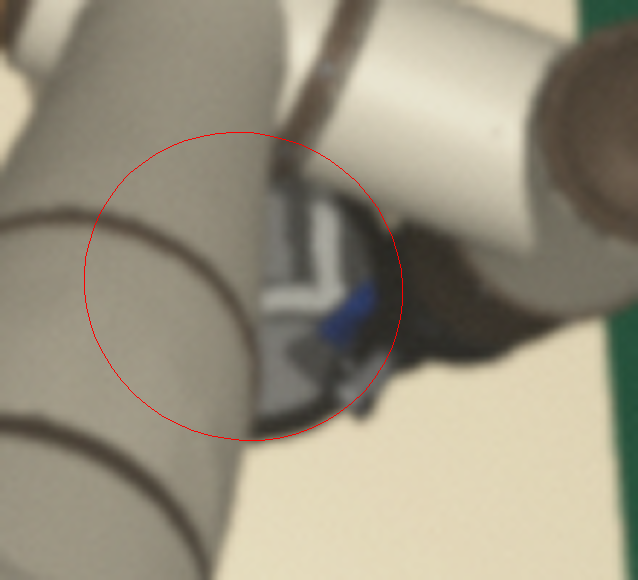

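>>> apply_moves(
  increments=[
    [[0,0,0.2,0,0,0,-1],[0,0,0.4,0,0,0,-1],[0,0,0.48,0,0,0,-1],[0,0,0.5,0,0,0,-1],[0,0,0.5,0,0,0,-1],[0,0,0.5,0,0,0,-1]],
  ],
)

```text
clock: 27.35
position: [446.1, -368.6, 98.8]
ee_rot: [-0.39, 0.921, -0.001, 0.001]
contact_force: [1.1, -0.7, -3.0]
gripper_width: 15.3
```

```bash
python3 -c "
from avg import *
avg(3)"
```

```text
t 27.45 P [ 445.98 -368.57   98.76] yaw -2.3395 z [ 0.002  -0.0011 -1.    ] F [ 0.47 -0.24 -2.55] T [-0.081  0.095 -0.015] sdF [0.51 0.31 0.42] sdT [0.021 0.005 0.031]
```

Next I'll feel downward for the pad. Contact should come at a TCP height of about 91 mm.

>>> apply_moves(
  increments=[
    [[0,0,0.02,0,0,0,-1],[0,0,0.04,0,0,0,-1],[0,0,0.05,0,0,0,-1],[0,0,0.055,0,0,0,-1],[0,0,0.055,0,0,0,-1]],
  ],
)

```text
clock: 27.95
position: [445.3, -368.2, 91.9]
ee_rot: [-0.39, 0.921, 0.0, -0.0]
contact_force: [-0.2, -0.3, -3.5]
gripper_width: 15.5
```

>>> apply_moves(
  increments=[
    [[0,0,0.01,0,0,0,-1],[0,0,0.01,0,0,0,-1]],
  ],
)

```text
clock: 28.15
position: [445.4, -368.3, 91.1]
ee_rot: [-0.39, 0.921, -0.0, 0.0]
contact_force: [1.1, -0.3, -3.1]
gripper_width: 15.5
```

>>> apply_moves(
  increments=[
    [[0,0,0.01,0,0,0,-1],[0,0,0.01,0,0,0,-1]],
  ],
)

```text
clock: 28.35
position: [445.4, -368.3, 91.1]
ee_rot: [-0.39, 0.921, -0.0, 0.0]
contact_force: [-2.6, 1.8, 4.0]
gripper_width: 15.1
```

>>> apply_moves(
  increments=[
    [[0,0,0,0,0,0,-0.3],[0,0,0,0,0,0,-0.3],[0,0,0,0,0,0,0],[0,0,0,0,0,0,0.5],[0,0,0,0,0,0,0.5],[0,0,0,0,0,0,0.5]],
  ],
)

```text
clock: 28.95
position: [445.4, -368.3, 90.0]
ee_rot: [-0.39, 0.921, 0.0, -0.0]
contact_force: [0.5, 0.6, 0.1]
gripper_width: 64.3
```

```bash
python3 -c "
from avg import *
avg(2)
look('rel',(370,130,480,230),(215,150,345,245))"
```

```text
t 29.0 P [ 445.36 -368.28   90.04] yaw -2.3398 z [-0. -0. -1.] F [0.4  0.09 0.03] T [ 0.007  0.002 -0.008] sdF [0.07 0.48 0.02] sdT [0.013 0.007 0.014]
```

View pics/scene_rel.png

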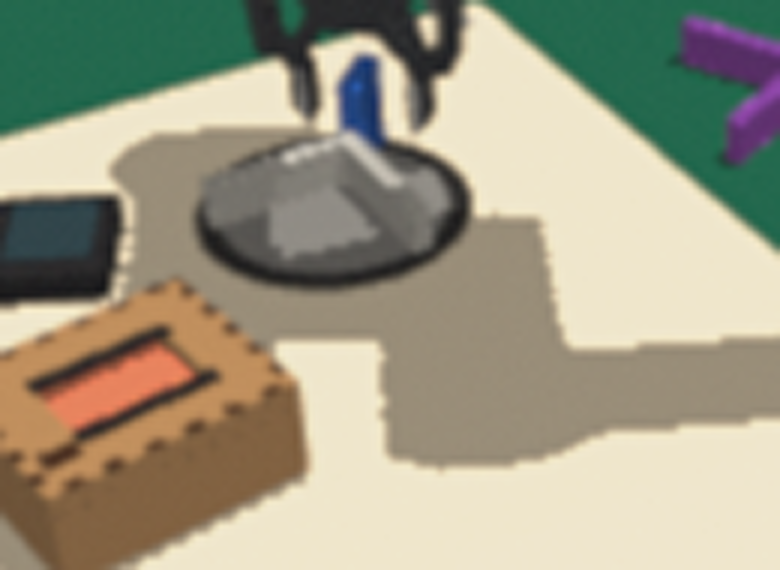

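The square is released and standing on the pad. The fingers clear the blade on both sides (305 and 420, blade at 360). I'll rise straight up and then back off.

>>> apply_moves(
  increments=[
    [[0,0,-0.1,0,0,0,0.5],[0,0,-0.3,0,0,0,0.5],[0,0,-0.6,0,0,0,0.5],[0,0,-0.95,0,0,0,0.5],[0,0,-0.95,0,0,0,0.5]],
  ],
)

```text
clock: 29.6
position: [447.8, -369.7, 191.3]
ee_rot: [-0.391, 0.92, -0.005, 0.003]
contact_force: [0.1, -0.8, 0.0]
gripper_width: 63.9
```

>>> apply_moves(
  increments=[
    [[0.0,-0.3,-0.1,0,0,0,0.5],[0.2,-0.6,-0.3,0,0,0,0.5],[0.3,-0.9,-0.5,0,0,0,0.5],[0.3,-0.9,-0.5,0,0,0,0.5],[0.3,-0.9,-0.5,0,0,0,0.5]],
  ],
)

```text
clock: 30.1
position: [488.8, -452.5, 234.9]
ee_rot: [-0.39, 0.921, 0.0, 0.0]
contact_force: [-1.3, 0.4, -0.2]
gripper_width: 64.1
```

```bash
python3 - <<'E'
from look import *
import pickle, fit
st()
look("end",(200,70,480,240),(180,150,410,350))
D=fit.D; masks={}
for n,c in(("top",(412,178)),("scene",(271,180))):
    i=arm.get_image(n); o=arm.outline_of("square",i); print(n,[(d["conf"],np.round(d["box"])) for d in o])
    D[n]=dict(p=i); masks[n]=min(o,key=lambda d:np.hypot(d["box"][0]-c[0],d["box"][1]-c[1]))["pixels"]
    SQ3=[[[a,b,z+3] for a,b,z in P] for P in SQ]
v=fit.fit(SQ3,masks,[473,-339,1.5])
E
```

```text
30.1 [ 488.8  -452.47  234.85] yaw -2.341 z [ 0.     0.001 -1.   ] F [-1.3  0.4 -0.2] T [0.04 0.02 0.  ] w 64.1
top []Traceback (most recent call last):
  File "<stdin>", line 8, in <module>
ValueError: min() iterable argument is empty
```

View pics/scene_end.png

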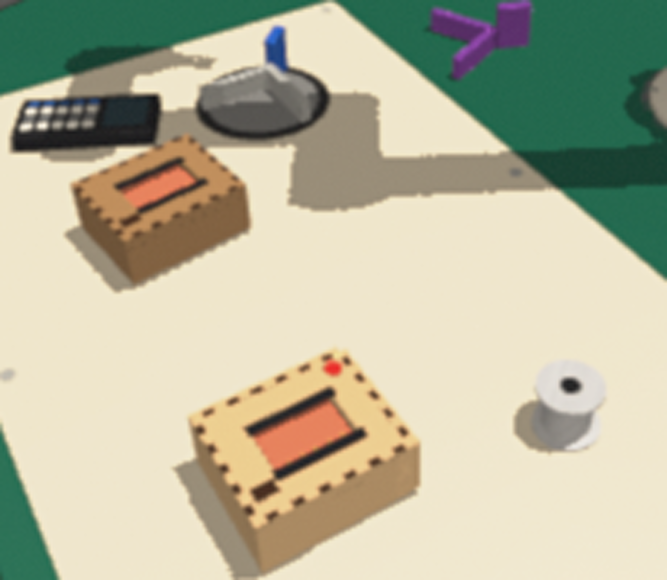

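View pics/top_end.png

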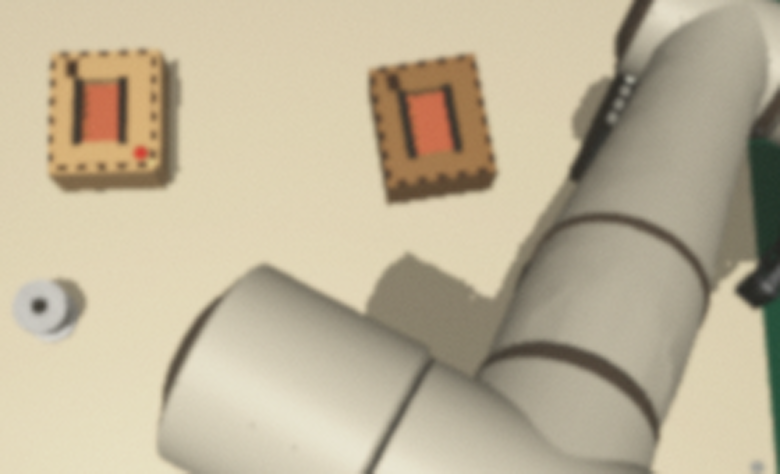

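```bash
python3 - <<'E'
from look import *
import fit
i=arm.get_image("scene"); w=(235,145,305,205); f=9
I=cv2.resize(i["img"][w[1]:w[3],w[0]:w[2],::-1].copy(),None,fx=f,fy=f,interpolation=cv2.INTER_CUBIC)
a=np.linspace(0,2*np.pi,60); dr=lambda P,c:cv2.polylines(I,[np.round((proj(i,P)+[-.8,0]-w[:2]+.5)*f*8).astype(np.int32)],True,c,1,cv2.LINE_AA,3)
dr(np.c_[493+85*np.cos(a),-319+85*np.sin(a),0*a+3],(0,0,255))
y=-2.3398;o=np.array([445.36,-368.28])-40.6*np.array([np.cos(y),np.sin(y)])
for z in(3,33): dr(T2(*o,y+2.3562,[(0,0,z),(90,0,z),(90,-12,z),(-12,-12,z),(-12,90,z),(0,90,z)]),(0,255,0))
cv2.imwrite("pics/fin.png",I)
o2=arm.outline_of("square",i);m=min(o2,key=lambda d:abs(d["box"][0]-271)+abs(d["box"][1]-180)); print(m["conf"],m["box"],"expected origin",o)
E
```

```text
0.72 [268.4, 175.4, 40.1, 32.1] expected origin [ 473.59403656 -339.10468201]
```

View pics/fin.png

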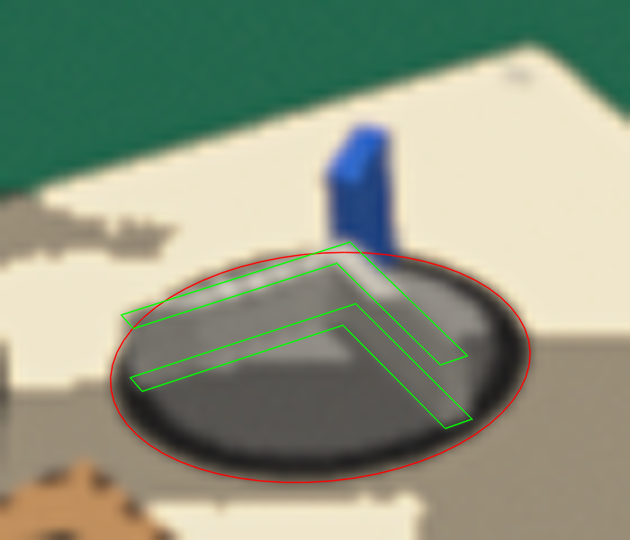

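```bash
python3 -c "
from look import *
st(); print(arm.job_done())"
```

```text
30.4 [ 488.85 -451.6   234.72] yaw -2.339 z [-0.001  0.001 -1.   ] F [ 0.2  0.4 -0.8] T [-0.04 -0.    0.06] w 64.1
the job is handed in; nothing more can be done
None
```

I picked up the steel square by its blue grip, checked the red-dotted corner, and put the square upright on the rubber pad. I handed the job in at 30.4 s of the 66 s allowed.

- **Corner check:** I felt for each face separately, then pressed the square onto both. The final hold lasted about 2.7 s, with about 6.5 N on the -x face and 6.8 N on the -y face. These readings include any sliding friction between the faces. The twist about the vertical axis was close to zero. Tilting the tool about 0.005 rad either way moved the contact between the lower and upper edges. I held it near the middle of that range, which points to flush contact. That is inferred from force and torque, because the camera cannot see the seam.
- **First hold:** An earlier hold of about 2.5 s at about 7 N and 6.5 N came before the tilt test.
- **Placing:** The square touched the pad at the expected height with about 7 N of contact force. After release it stood upright within about 1 pixel (roughly 3 mm) of the predicted spot in the scene camera.
- **Pad centre:** The two cameras disagreed by up to 7 mm on the pad's position, so I used a corrected average. I estimate the square is within about 3 mm of the centre.
- **Failed check:** The final top-camera check of the square failed because the arm blocked the view, so the final position rests on the scene camera and the arm's own position readings.
- **Other objects:** In the last pictures the spool and the darker fixture looked unmoved, and so did the pendant, though the arm partly hid it from above. The raised gripper was touching nothing.

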